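# Sort spring buffers by stiffness

## Robot

A 6-joint arm with a two-finger parallel gripper is mounted at the origin on a cart in front of the work surface, level with it; the furniture and walls round the work are solid. World frame = base frame: x ahead of the robot, y to its left, z up, the work surface at z = 0. Lengths are in mm, angles in rad, forces in N, time in s.
With the tool pointing down it reaches from about 350 to 775 mm from the base axis. Payload 7.3 kg.
Tool frame: the origin (TCP) lies at the very end of the fingers, on their centre line; the grasp point (between the pads) lies 19 mm behind it; x points along the fingers, y is the direction in which the jaws open and shut, and the axes are right-handed (so a half turn about x gives the same grasp; the last joint's range is limited). The gripper opens to 92 mm and grips with 3 to 60 N. Pads are 19 mm wide; open, the fingers measure 130 mm over their backs; the gripper's body (75 mm by 190 mm) begins 47 mm behind the grasp point.
Start: joints at [0.981, 0.342, 1.524, -0, 1.275, -0.146], TCP at [225.412, 474.17, 195.341] pointing down, gripper open.
Joint ranges: [-2.53, 2.53], [-0.77, 2.02], [0.04, 2.7], [-1, 4.14], [0.28, 2.66], [-3.11, 3.11]. Speed limits (rad/s): [2.57, 2.57, 3.14, 3.14, 3.14, 3.14].

## Interface

Orientations are given as [roll, pitch, yaw] about the fixed x, y, z axes, in that order (R = Rz(yaw) Ry(pitch) Rx(roll)).
In Python, from plant import sensors, capture, bot gives the robot as it stands.
- The arm moves only by the shell command python3 -m crank 'ROWS' [OPENING]. ROWS is JSON, a list of rows, each an object of numbers: "dx", "dy", "dz": the shift along the tool's x, y, z in cm; "spin": the turn about the tool's x in rad. A call has 1 to 20 rows; each row is the pose to reach, as a shift and turn from the pose commanded when the call began, along the tool's axes at that moment; what a row does not reach only later rows make up. A row lasts 1/12 s, in which the tool goes at most 41.7 mm and 7.16 degrees, less where a joint would pass 70% of its speed; a pose out of reach is approached as far as the arm can. A call with a gripper value outside its range is refused whole. OPENING is the opening in per cent of the stroke, from 0 (shut) to 100 (fully open), set as the call begins (- or left out, the last holds). The fingers move at their own pace and stop on an object; the grip force is fixed at half the most. Time passes only in rows, so rows that repeat a pose let the fingers close. It gives the time, the measured TCP pose, the force and the opening at its end, in the units of the state.
- sensors.get_obs(): the state, without advancing time (a new reading comes with each control period).
- capture(name): name is "side" or "top" or "wrist"; returns a dict with "frame" (384x512x3 uint8, blue, green, red), "vfov" (degrees; the focal length in pixels is half the picture's height over the tangent of half this angle, whatever the lens; pixels are square), "cx", "cy" (the principal point, pixels), "view" (4x4, takes a point from world to camera coordinates); the wrist camera has in their place "mount" (4x4, takes a point from camera to tool coordinates, whose origin is the TCP and whose axes are the tool frame's). Camera axes: x right, y down, z forward; pixel columns grow to the right and rows downward; lengths in mm; the calibration is good to about 2 mm. A picture is of the moment at which its call begins: read the wrist's pose just before it. There is no depth.
- bot.close_job(): hands the job in, once; it reports no verdict.
The state is a dict: "time": time; "joint_positions": joint angles; "dq": joint speeds; "tau": joint torques, N m; "tool_pos": TCP position; "tcp_rot": TCP orientation; "contact_force": force on the tool from outside, world axes, zero at the start; "moment": the same for the moment, N m; "grip_width": finger opening in mm.
Only numpy, scipy, OpenCV 4.12 (cv2) and the standard library are available. Lean on these libraries where they do the work, as an engineer would, in place of code of your own. Each camera call takes 0.05 s, during which the arm holds its last target.

## Task

Three look-alike spring buffers stand in the wooden test tray. Working from the left bay to the right, press each buffer's head down by 6 mm (within a millimetre) and hold it there for half a second to feel how hard it pushes back, never deeper than 8 mm and never with more than about 25 N. Then set the firmest upright and fully down in the round socket of the machine foot, stand the weakest in the scrap tray, and leave the middling one standing in its bay and the other things on the bench where they are.

Things in the scene. Friction and masses are not known exactly. Their poses are not given: they have to be found in the camera images.
- test_tray: low open wooden tray fixed to the bench, 76 x 233 mm and 14 mm high, with three bays in a row along its y axis, divided by 5 mm walls; each bay is 66 x 71 mm inside with its floor 6 mm above the bench. Origin: centre of its underside; z up; its +y end is the left end seen from the robot (tray turned up to 17 degrees)
- bay_left (a point): centre of the floor of the left bay (76 mm along the tray's +y from its middle)
- bay_middle (a point): centre of the floor of the middle bay
- bay_right (a point): centre of the floor of the right bay (76 mm along the tray's -y)
- machine_foot: grey steel plate 100 x 100 x 6 mm fixed to the bench, a bolt head at each corner (up to 12 mm high), with an upright round steel collar in the middle. Origin: centre of its underside; z up
- socket (a point): centre of the floor inside the collar, 6 mm above the bench; the collar is 49 mm wide inside, 64 mm outside and stands 12 mm above this floor. A buffer's 44 mm flange fits into it
- scrap_tray: open square grey plastic tray fixed to the bench, 140 x 140 mm, 24 mm high, walls and floor 4 mm. Origin: centre of its underside; z up
- buffer_a: one of three spring buffers that look exactly alike: foot flange 44 mm wide and 5 mm thick, above it a steel sleeve 36 mm wide up to 46 mm, then a black round head 29 mm wide on a sprung stem (top face 66 mm above the underside when free). The weakest weighs about 0.13 kg, the middling 0.19 kg, the firmest 0.25 kg. Origin: centre of its underside; z up. Stands in a bay of the test tray; grip it by the sleeve. Which one is weak, middling or firm cannot be seen
- buffer_a_head (a joint): how far this buffer's head is pressed in, m: 0 free, 0.0105 at the hard stop. It springs back. The spring yields at about 2 N; held 6 mm down, the weakest of the three buffers resists with about 4 N, the middling with about 9 N, the firmest with about 15 N
- buffer_a_top (a point): centre of the top face of this buffer's head (66 mm above its underside when free)
- buffer_b: one of three spring buffers that look exactly alike: foot flange 44 mm wide and 5 mm thick, above it a steel sleeve 36 mm wide up to 46 mm, then a black round head 29 mm wide on a sprung stem (top face 66 mm above the underside when free). The weakest weighs about 0.13 kg, the middling 0.19 kg, the firmest 0.25 kg. Origin: centre of its underside; z up. Stands in a bay of the test tray; grip it by the sleeve. Which one is weak, middling or firm cannot be seen
- buffer_b_head (a joint): how far this buffer's head is pressed in, m: 0 free, 0.0105 at the hard stop. It springs back. The spring yields at about 2 N; held 6 mm down, the weakest of the three buffers resists with about 4 N, the middling with about 9 N, the firmest with about 15 N
- buffer_b_top (a point): centre of the top face of this buffer's head (66 mm above its underside when free)
- buffer_c: one of three spring buffers that look exactly alike: foot flange 44 mm wide and 5 mm thick, above it a steel sleeve 36 mm wide up to 46 mm, then a black round head 29 mm wide on a sprung stem (top face 66 mm above the underside when free). The weakest weighs about 0.13 kg, the middling 0.19 kg, the firmest 0.25 kg. Origin: centre of its underside; z up. Stands in a bay of the test tray; grip it by the sleeve. Which one is weak, middling or firm cannot be seen
- buffer_c_head (a joint): how far this buffer's head is pressed in, m: 0 free, 0.0105 at the hard stop. It springs back. The spring yields at about 2 N; held 6 mm down, the weakest of the three buffers resists with about 4 N, the middling with about 9 N, the firmest with about 15 N
- buffer_c_top (a point): centre of the top face of this buffer's head (66 mm above its underside when free)
- tin: small red tin, 42 x 60 x 34 mm, a bystander behind the work. Origin: centre of its underside
- cone: brown cone of thread, 54 mm wide, 85 mm high, a bystander behind the work. Origin: centre of its underside
- white_jar: small jar with white lid, 47 mm wide, 58 mm high, a bystander behind the work. Origin: centre of its underside

How it is judged:
By the outcome, as a careful person would: the job done as asked, in the order asked, and still so for the second after the job is handed in, with the robot touching nothing.
It also fails if it takes over 72 s, if anything falls off the work surface, if the arm or the gripper's body presses on something with over 40 N, if the wrist force passes 120 N, or if a joint passes its speed limit or range.

## Working session

There is one attempt and no reset: what is moved stays moved. The work goes in short steps, Python scripts to look and compute and a shell command to move; the robot and the scene stay as the last step left them, time stands still between calls to the robot, and variables do not carry over. Pictures are saved under pics/ and viewed, and the job is handed in when it is done.

```bash
ls; mkdir -p pics
python3 - <<'E'
from plant import sensors, capture, bot
import cv2,numpy as np
o=sensors.get_obs(); print(o)
for n in("side","top","wrist"):
    c=capture(n); cv2.imwrite(f"pics/{n}0.png",c["frame"])
    print(n,c["vfov"],c["cx"],c["cy"],np.round(c.get("view",c.get("mount")),3).tolist())
E
```

```text
pics
{'time': 0.0, 'joint_positions': array([ 9.81005411e-01,  3.42712605e-01,  1.52502350e+00,  3.43521625e-06,
        1.27538919e+00, -1.45967881e-01]), 'dq': array([-0.00066843,  0.00037086,  0.00032915, -0.00103884,  0.00044735,
       -0.00010529]), 'tau': array([-4.01893567e-04, -4.31257474e+01, -2.44214487e+01,  7.16383453e-02,
        5.61140198e-02, -9.95096025e-05]), 'tool_pos': array([225.14027618, 473.7712647 , 194.6479864 ]), 'tcp_rot': array([-1.71890749,  1.56926368, -2.16273152]), 'contact_force': array([-0.07146831, -0.59122044,  0.37485827]), 'moment': array([-0.03931075, -0.01218621, -0.0119961 ]), 'grip_width': 91.76387677348465}
side 47.161212559649755 248.91330560581045 194.6484577533347 [[-0.983, -0.184, 0.016, 583.826], [-0.134, 0.65, -0.748, 154.664], [0.127, -0.738, -0.663, 1051.071], [0.0, 0.0, 0.0, 1.0]]
top 49.76145373472247 261.1391007800772 187.03043615072468 [[-0.025, -1.0, 0.006, 21.326], [-0.994, 0.024, -0.109, 615.82], [0.109, -0.009, -0.994, 1053.409], [0.0, 0.0, 0.0, 1.0]]
wrist 69.32080750808042 254.35488258217032 189.10501694428805 [[0.001, -0.268, 0.964, -188.499], [1.0, 0.0, -0.001, 0.209], [-0.0, 0.964, 0.268, -73.177], [0.0, 0.0, 0.0, 1.0]]
```

View pics/top0.png

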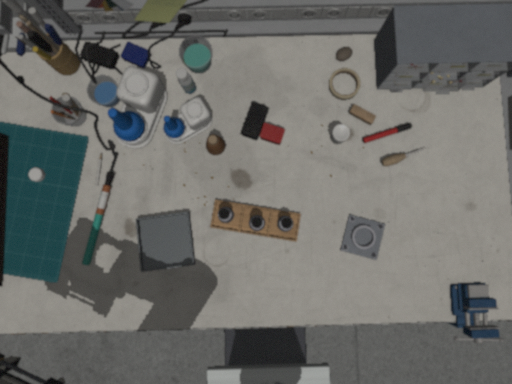

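View pics/side0.png

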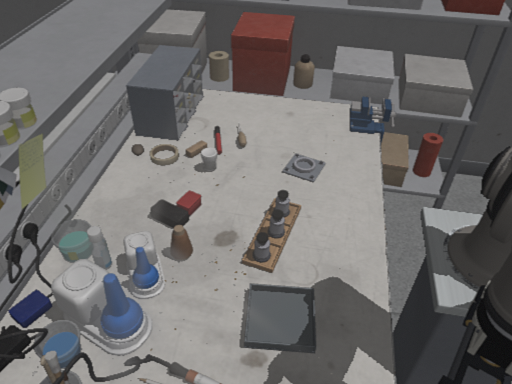

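View pics/wrist0.png

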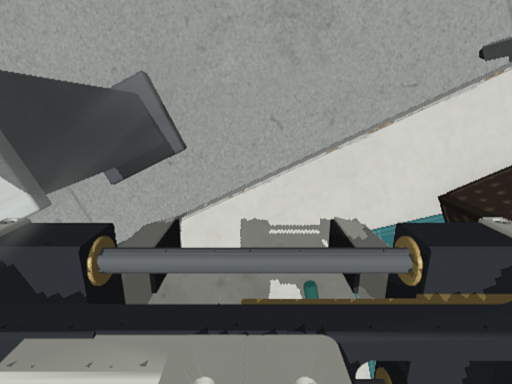

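Run:
```python
import cv2
a=cv2.imread("pics/top0.png"); 
cv2.imwrite("pics/topz.png",cv2.resize(a[180:280,200:400],None,fx=4,fy=4,interpolation=cv2.INTER_CUBIC))
cv2.imwrite("pics/topz2.png",cv2.resize(a[190:290,110:310],None,fx=4,fy=4,interpolation=cv2.INTER_CUBIC))
a=cv2.imread("pics/side0.png"); 
cv2.imwrite("pics/sidez.png",cv2.resize(a[140:290,220:340],None,fx=4,fy=4,interpolation=cv2.INTER_CUBIC))
```

```text
(no output)
```

View pics/topz.png

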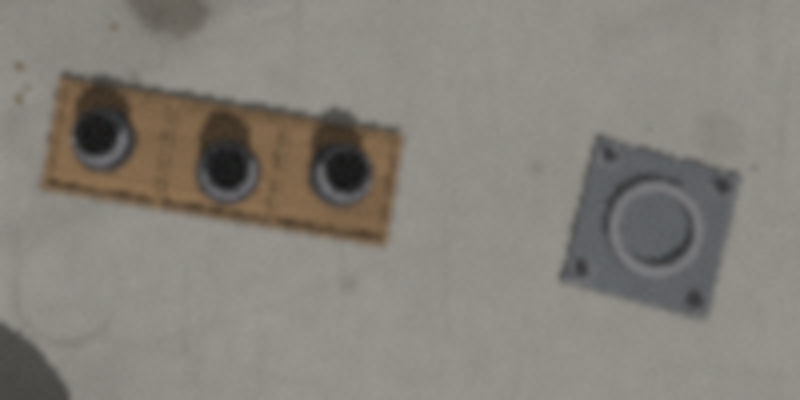

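View pics/sidez.png

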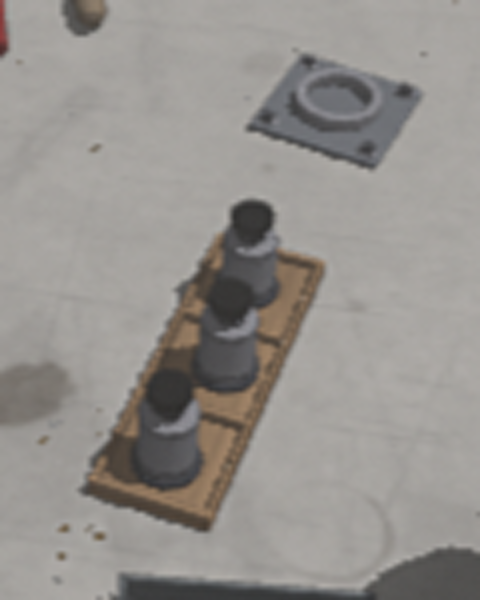

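View pics/topz2.png

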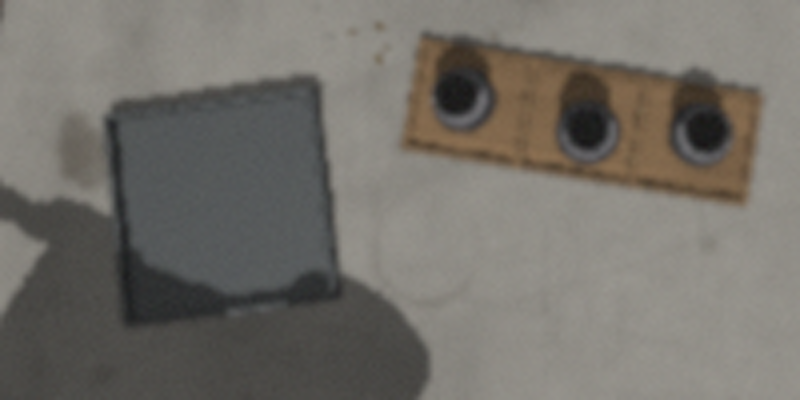

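```bash
cat > lib.py <<'E'
import numpy as np,cv2
from scipy.spatial.transform import Rotation as R
from plant import sensors,capture,bot
def toolT():
    o=sensors.get_obs(); M=np.eye(4); M[:3,:3]=R.from_euler('xyz',o['tcp_rot']).as_matrix(); M[:3,3]=o['tool_pos']; return M,o
def cam(name):
    M,o=toolT(); c=capture(name); f=c['frame'].shape[0]/2/np.tan(np.radians(c['vfov']/2))
    V=np.linalg.inv(M@c['mount']) if 'mount' in c else c['view']
    return dict(im=c['frame'],f=f,cx=c['cx'],cy=c['cy'],V=np.array(V))
def ray(c,uv):
    I=np.linalg.inv(c['V']); d=I[:3,:3]@np.array([(uv[0]-c['cx'])/c['f'],(uv[1]-c['cy'])/c['f'],1]); return I[:3,3],d
def plane(c,uv,z):
    p,d=ray(c,uv); return (p+d*(z-p[2])/d[2])
def proj(c,P):
    q=c['V'][:3,:3]@np.asarray(P,float)+c['V'][:3,3]; return np.array([c['cx']+c['f']*q[0]/q[2],c['cy']+c['f']*q[1]/q[2]])
def tri(rs):
    A=0;b=0
    for p,d in rs:
        d=d/np.linalg.norm(d);Q=np.eye(3)-np.outer(d,d);A=A+Q;b=b+Q@p
    return np.linalg.solve(A,b)
def blobs(mask,amin=20):
    n,l,s,c=cv2.connectedComponentsWithStats(mask.astype(np.uint8))
    return [(c[i].round(2),s[i]) for i in range(1,n) if s[i][4]>=amin]
E
python3 - <<'E'
from lib import *
M,o=toolT();print(M.round(3))
t=cam("top");s=cam("side")
m=t['im'].max(2)<48; m[:195]=0;m[240:]=0;m[:,:205]=0;m[:,305:]=0
tb=sorted(blobs(m),key=lambda b:b[0][0]);print(tb)
m=s['im'].max(2)<50; m[:180]=0;m[:,:240]=0;m[270:]=0;m[:,310:]=0
sb=sorted(blobs(m),key=lambda b:-b[0][1]);print(sb)
for a,uv in zip(tb,[(262,238),(277.3,215.5),(282.5,195)]):
    print(plane(t,a[0],72).round(1))
hsv=cv2.cvtColor(t['im'],cv2.COLOR_BGR2HSV)
m=((hsv[...,1]>70)&(hsv[...,0]<25)).astype(np.uint8); m[:190]=0;m[250:]=0;m[:,:205]=0;m[:,305:]=0
m=cv2.morphologyEx(m,cv2.MORPH_CLOSE,np.ones((15,15)))
r=cv2.minAreaRect(cv2.findNonZero(m));print(r);bp=cv2.boxPoints(r)
P=np.array([plane(t,p,14) for p in bp]);print(P.round(1),P.mean(0))
print('corner eye',[plane(t,(200+x/4,180+y/4),14).round(1) for x,y in((62,75),(400,130),(387,242),(43,188))])
print('collar',plane(t,(200+653/4,180+228/4),18),plane(s,(220+338/4,140+97/4),18))
print('scrap',np.mean([plane(t,(110+x/4,190+y/4),24) for x,y in((108,105),(318,80),(340,297),(127,325))],0),[plane(t,(110+x/4,190+y/4),24).round(0) for x,y in((108,105),(318,80),(340,297),(127,325))])
E
```

```text
[[-1.00000e-03  4.29000e-01  9.03000e-01  2.25239e+02]
 [-1.00000e-03  9.03000e-01 -4.29000e-01  4.73871e+02]
 [-1.00000e+00 -1.00000e-03 -0.00000e+00  1.94827e+02]
 [ 0.00000e+00  0.00000e+00  0.00000e+00  1.00000e+00]]
[(array([223.62, 212.71]), array([219, 208,  10,  10,  78], dtype=int32)), (array([256.24, 220.85]), array([251, 216,  11,  11,  85], dtype=int32)), (array([286.3 , 222.04]), array([282, 217,  10,  11,  77], dtype=int32))]
[]
[549.3 102.5  72. ]
[526.9  21.   72. ]
[522.1 -54.4  72. ]
((255.12161254882812, 219.77027893066406), (86.63825988769531, 27.783428192138672), 9.462323188781738)
[[517.  143.6  14. ]
 [589.4 130.6  14. ]
 [545.9 -95.7  14. ]
 [474.1 -81.2  14. ]] [531.58933771  24.31171498  14.        ]
corner eye [array([589.8, 128.4,  14. ]), array([547.8, -95.4,  14. ]), array([474.2, -84.3,  14. ]), array([515.3, 141.9,  14. ])]
collar [ 479.08082873 -259.3390928    18.        ] [ 476.5368769  -256.22364645   18.        ]
scrap [483.6148754  258.20145253  24.        ] [array([548., 334.,  24.]), array([561., 196.,  24.]), array([420., 183.,  24.]), array([406., 320.,  24.])]
```

```bash
python3 -m crank '[{"dx":1,"dy":-5,"dz":11,"spin":0.3},{"dx":2,"dy":-10,"dz":23,"spin":0.6},{"dx":4,"dy":-19.7,"dz":45.2,"spin":1.31},{"dx":5,"dy":-19.7,"dz":45.2,"spin":1.31},{"dx":5,"dy":-19.7,"dz":45.2,"spin":1.31},{"dx":5,"dy":-19.7,"dz":45.2,"spin":1.31},{"dx":5,"dy":-19.7,"dz":45.2,"spin":1.31},{"dx":5,"dy":-19.7,"dz":45.2,"spin":1.31},{"dx":5,"dy":-19.7,"dz":45.2,"spin":1.31},{"dx":5,"dy":-19.7,"dz":45.2,"spin":1.31},{"dx":5,"dy":-19.7,"dz":45.2,"spin":1.31},{"dx":5,"dy":-19.7,"dz":45.2,"spin":1.31},{"dx":5,"dy":-19.7,"dz":45.2,"spin":1.31},{"dx":5,"dy":-19.7,"dz":45.2,"spin":1.31},{"dx":5,"dy":-19.7,"dz":45.2,"spin":1.31},{"dx":5,"dy":-19.7,"dz":45.2,"spin":1.31},{"dx":5,"dy":-19.7,"dz":45.2,"spin":1.31},{"dx":5,"dy":-19.7,"dz":45.2,"spin":1.31}]' 0
python3 - <<'E'
from lib import *
M,o=toolT();print(M.round(3),o['contact_force'],o['grip_width'])
w=cam("wrist");cv2.imwrite("pics/w1.png",w['im'])
np.save("w1.npy",w,allow_pickle=True)
for k in range(4):
  o=sensors.get_obs();print(o['time'],o['tool_pos'],o['contact_force']);capture("top")
E
```

```text
time: 1.75
tool_pos: [548.5, 103.3, 145.8]
tcp_rot: [2.087, 1.57, 0.335]
contact_force: [0.5, -0.2, 0.6]
grip_width: 0.7
[[ 0.00000e+00  9.84000e-01 -1.80000e-01  5.48529e+02]
 [ 0.00000e+00 -1.80000e-01 -9.84000e-01  1.03317e+02]
 [-1.00000e+00  0.00000e+00 -0.00000e+00  1.45755e+02]
 [ 0.00000e+00  0.00000e+00  0.00000e+00  1.00000e+00]] [ 0.51249874 -0.215897    0.62188971] 0.7041079793335858
1.8 [548.61642099 103.16789133 145.69246783] [-0.66685973  0.01593039  0.36877124]
1.85 [548.74908045 102.98000952 145.64931548] [-0.10063041  0.22351254  0.06355025]
1.9 [548.81700635 102.83688507 145.60457991] [-0.40343396  0.11056083  0.45126831]
1.95 [548.8810263  102.66822861 145.53210214] [-0.20312786  0.1879827  -0.84761656]
```

View pics/w1.png

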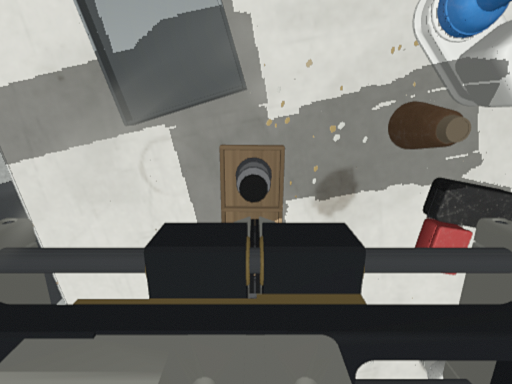

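```bash
cat >> lib.py <<'E'
def head(w,box=(200,140,300,222),thr=45,z=72):
    x0,y0,x1,y1=box; m=np.zeros(w['im'].shape[:2],np.uint8); m[y0:y1,x0:x1]=w['im'][y0:y1,x0:x1].max(2)<thr
    b=[q for q in blobs(m,150)]
    return [(q[0],q[1][2:],plane(w,q[0],z).round(1)) for q in b]
E
python3 - <<'E'
from lib import *
w=cam("wrist");print(head(w)); M,o=toolT();print(M[:3,3]); im=w['im']
cv2.imwrite("pics/w1z.png",cv2.resize(im[130:230,190:320],None,fx=5,fy=5,interpolation=cv2.INTER_NEAREST))
E
```

```text
[(array([252.35, 187.26]), array([ 28,  27, 591], dtype=int32), array([546.1, 104.3,  72. ]))]
[548.96858569 102.39671443 145.42337976]
```

View pics/w1z.png

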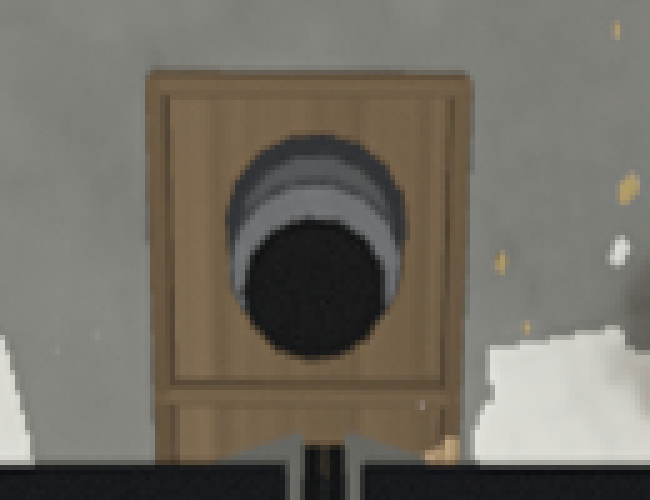

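```bash
python3 -m crank '[{"dx":2,"dy":-0.3,"dz":-0.15},{"dx":4,"dy":-0.3,"dz":-0.15},{"dx":6,"dy":-0.3,"dz":-0.15},{"dx":7,"dy":-0.3,"dz":-0.15},{"dx":7,"dy":-0.3,"dz":-0.15},{"dx":7,"dy":-0.3,"dz":-0.15},{"dx":7,"dy":-0.3,"dz":-0.15}]' 0
python3 - <<'E'
from lib import *
M,o=toolT();print(o['tool_pos'],o['contact_force']);s=cam("side");cv2.imwrite("pics/s1.png",cv2.resize(s['im'][140:300,200:360],None,fx=3.7,fy=3.7))
w=cam("wrist");print(head(w));cv2.imwrite("pics/w2.png",w['im'])
E
```

```text
[548.96858569 102.39671443 145.42337976] [-0.70439123  0.13600802  0.08673343]
[(array([252.34, 187.11]), array([ 28,  27, 593], dtype=int32), array([546.2, 104.3,  72. ]))]invalid input at $[0]: expected keys dx, dy, dz, spin
```

View pics/s1.png

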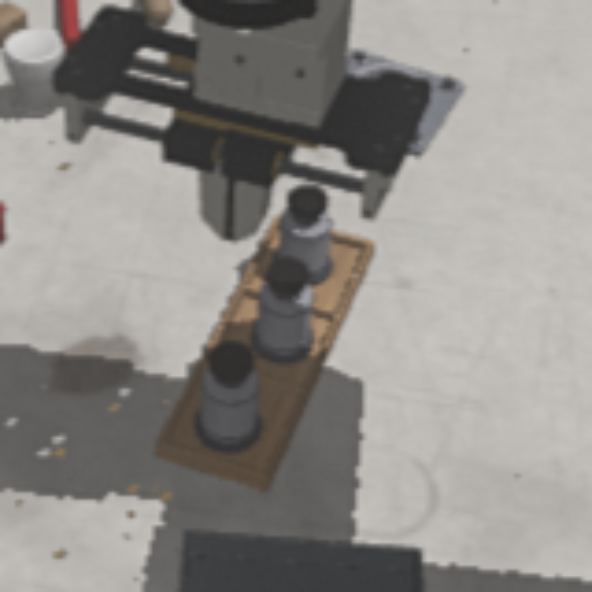

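View pics/w2.png

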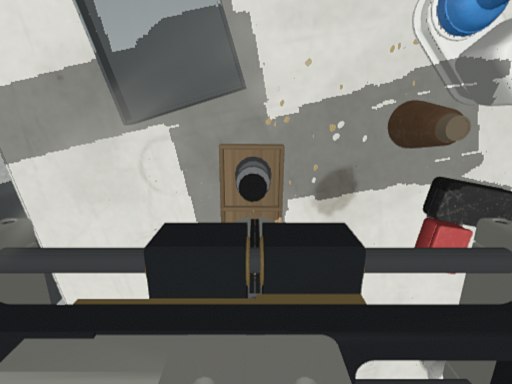

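```bash
python3 -m crank '[{"dx":2,"dy":-0.3,"dz":-0.15,"spin":0},{"dx":4,"dy":-0.3,"dz":-0.15,"spin":0},{"dx":6,"dy":-0.3,"dz":-0.15,"spin":0},{"dx":7,"dy":-0.3,"dz":-0.15,"spin":0},{"dx":7,"dy":-0.3,"dz":-0.15,"spin":0},{"dx":7,"dy":-0.3,"dz":-0.15,"spin":0},{"dx":7,"dy":-0.3,"dz":-0.15,"spin":0}]' 0
python3 - <<'E'
from lib import *
M,o=toolT();print(o['tool_pos'],o['contact_force']);s=cam("side");cv2.imwrite("pics/s2.png",cv2.resize(s['im'][140:300,200:360],None,fx=3.7,fy=3.7))
w=cam("wrist");cv2.imwrite("pics/w3.png",w['im'])
E
```

```text
time: 2.73
tool_pos: [547.3, 104.2, 76.4]
tcp_rot: [1.841, 1.569, 0.087]
contact_force: [-0.4, 0.5, -0.1]
grip_width: 0.4
[547.2526246  104.21533888  76.42149939] [-0.4332175   0.49560011 -0.08243013]
```

View pics/s2.png

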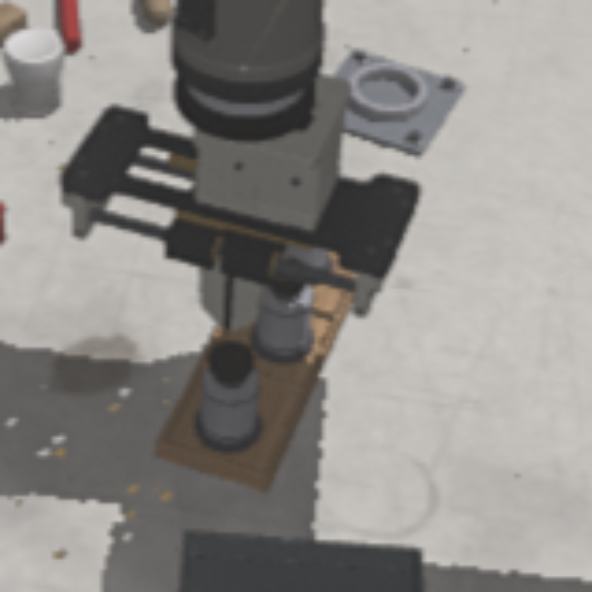

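View pics/w3.png

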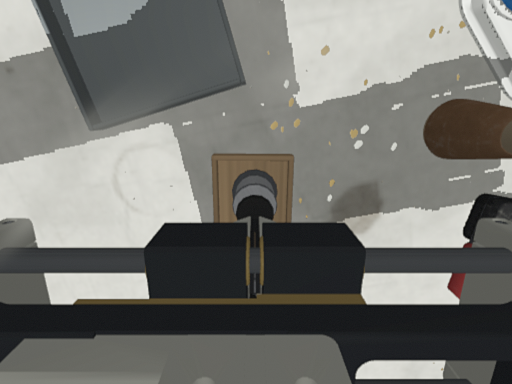

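Run:
```python
from lib import *
s=cam("side");w=cam("wrist");t=cam("top")
for p in [(546,104.3,72),(547.2,104.2,76.4),(549,102,72),(546,104.3,6)]:
    print(p,proj(s,p),proj(w,p),proj(t,p))
cv2.imwrite("pics/t3.png",cv2.resize(t['im'][180:280,150:350],None,fx=4,fy=4))
cv2.imwrite("pics/w3z.png",cv2.resize(w['im'][130:230,190:320],None,fx=5,fy=5,interpolation=cv2.INTER_NEAREST))
```

```text
(546, 104.3, 72) [261.81029773 236.83880226] [254.39903143 213.53760836] [222.92029806 214.04440506]
(547.2, 104.2, 76.4) [261.36249057 235.39489053] [256.06619775 215.52498867] [222.8023136  213.48596632]
(549, 102, 72) [260.66994141 235.91517355] [258.94229724 215.70975209] [223.81809134 212.82751526]
(546, 104.3, 6) [260.8155471  255.96008974] [254.25408504 189.48861878] [225.04076866 215.13446718]
```

View pics/w3z.png

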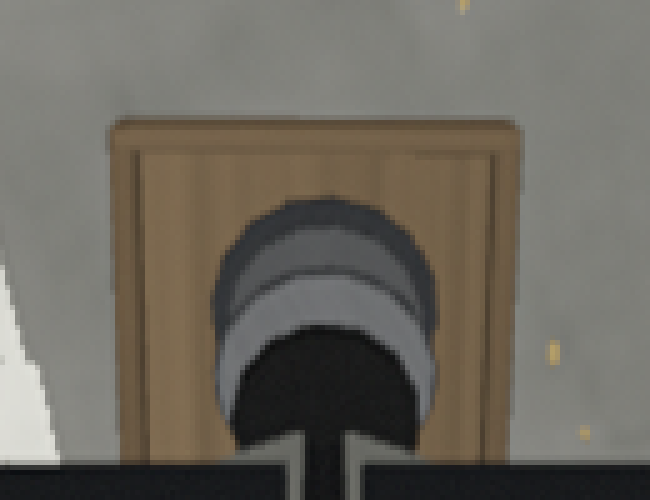

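Run:
```python
from lib import *
s=cam("side"); M,o=toolT(); print(o['tool_pos'])
k=8; x0,y0=225,190; im=cv2.resize(s['im'][y0:y0+70,x0:x0+90],None,fx=k,fy=k,interpolation=cv2.INTER_CUBIC)
for h in (0,19):
    for dz in(-9.5,9.5):
        q=proj(s,M[:3,3]+M[:3,:3]@np.array([-h,0,dz])); cv2.circle(im,(int((q[0]-x0)*k),int((q[1]-y0)*k)),4,(0,0,255) if h==0 else (0,255,0),-1)
cv2.imwrite("pics/s3.png",im)
```

```text
[546.6881552  104.23606021  75.94514338]
```

View pics/s3.png

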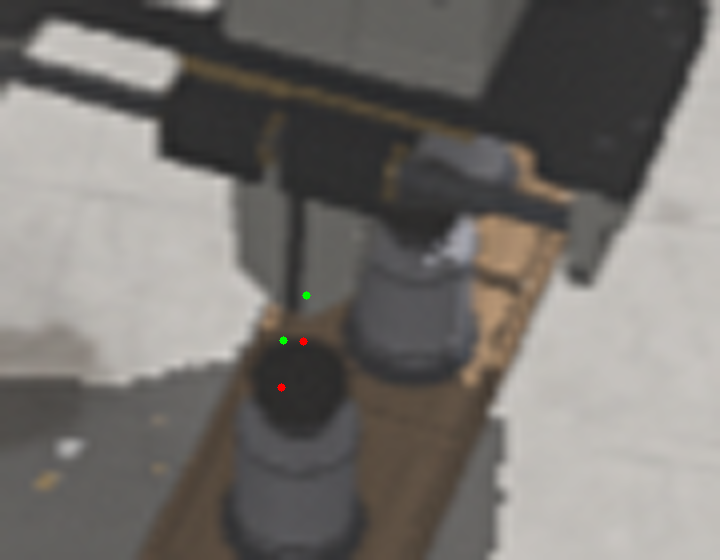

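```bash
for i in 1; do python3 -m crank '[{"dx":0.15,"dy":0,"dz":0,"spin":0},{"dx":0.25,"dy":0,"dz":0,"spin":0},{"dx":0.25,"dy":0,"dz":0,"spin":0}]'; python3 -m crank '[{"dx":0.1,"dy":0,"dz":0,"spin":0},{"dx":0.1,"dy":0,"dz":0,"spin":0}]'; python3 -m crank '[{"dx":0.1,"dy":0,"dz":0,"spin":0},{"dx":0.1,"dy":0,"dz":0,"spin":0}]'; done | grep -E "tool_pos|contact"
```

```text
tool_pos: [546.2, 104.2, 72.6]
contact_force: [-0.0, 0.5, -0.1]
tool_pos: [546.2, 104.2, 71.6]
contact_force: [0.2, 0.3, -0.7]
tool_pos: [546.3, 104.2, 70.6]
contact_force: [0.7, 0.4, 0.4]
```

```bash
for i in 1; do python3 -m crank '[{"dx":0.1,"dy":0,"dz":0,"spin":0},{"dx":0.2,"dy":0,"dz":0,"spin":0}]'; python3 -m crank '[{"dx":0.1,"dy":0,"dz":0,"spin":0},{"dx":0.2,"dy":0,"dz":0,"spin":0}]';  done | grep -E "tool_pos|contact"
python3 - <<'E'
from lib import *
w=cam("wrist")
cv2.imwrite("pics/w4z.png",cv2.resize(w['im'][130:230,190:320],None,fx=5,fy=5,interpolation=cv2.INTER_NEAREST))
s=cam("side"); M,o=toolT(); print(o['tool_pos'],o['contact_force'])
k=8; x0,y0=225,190; im=cv2.resize(s['im'][y0:y0+70,x0:x0+90],None,fx=k,fy=k,interpolation=cv2.INTER_CUBIC)
cv2.imwrite("pics/s4.png",im)
E
```

```text
tool_pos: [546.4, 104.2, 68.8]
contact_force: [0.7, 0.5, -0.2]
tool_pos: [546.3, 104.2, 66.7]
contact_force: [0.6, -0.1, -0.2]
[546.22255154 104.19725578  66.61517024] [-0.7006476   0.22052457 -0.34271361]
```

View pics/s4.png

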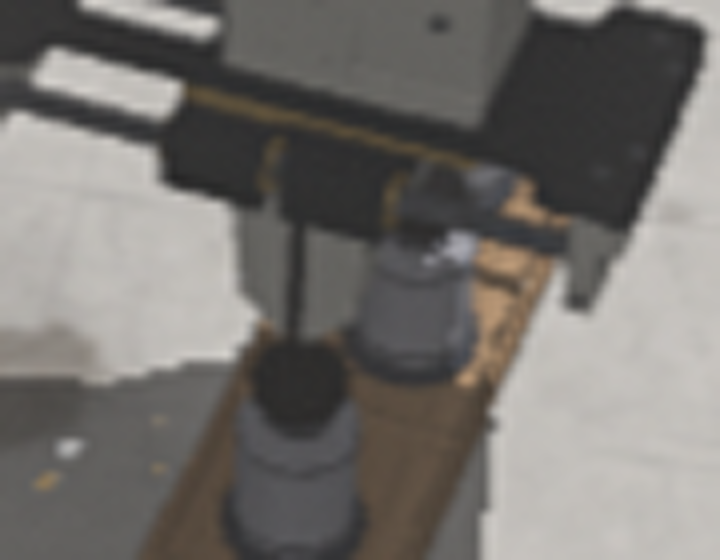

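View pics/w4z.png

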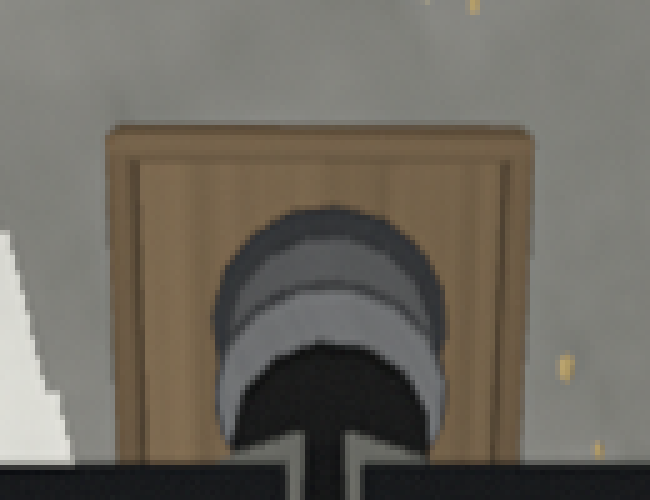

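Run:
```python
from lib import *
w=cam("wrist");s=cam("side");M,o=toolT()
p=tri([ray(w,(254.5,216)),ray(s,(262.1,232.1))]);print(p,proj(w,p),proj(s,p),np.linalg.inv(M)@np.r_[p,1])
```

```text
[545.94517929 115.67141788  98.76468268] [252.34023049 217.28373672] [261.4308545  232.24620814] [-31.97965183  -2.50191632 -11.20666766   1.        ]
```

```bash
for i in 1; do python3 -m crank '[{"dx":0.1,"dy":0,"dz":0,"spin":0},{"dx":0.2,"dy":0,"dz":0,"spin":0}]'; python3 -m crank '[{"dx":0.1,"dy":0,"dz":0,"spin":0},{"dx":0.2,"dy":0,"dz":0,"spin":0}]';  done | grep -E "tool_pos|contact"
```

```text
tool_pos: [546.4, 104.2, 64.8]
contact_force: [-0.5, 0.8, 0.3]
tool_pos: [546.4, 104.2, 62.7]
contact_force: [0.2, -0.4, 0.2]
```

```bash
for i in 1; do python3 -m crank '[{"dx":0.1,"dy":0,"dz":0,"spin":0},{"dx":0.2,"dy":0,"dz":0,"spin":0}]'; python3 -m crank '[{"dx":0.1,"dy":0,"dz":0,"spin":0},{"dx":0.2,"dy":0,"dz":0,"spin":0}]';  done | grep -E "tool_pos|contact"
```

```text
tool_pos: [546.3, 104.2, 60.7]
contact_force: [0.2, 0.3, -0.3]
tool_pos: [546.4, 104.2, 58.7]
contact_force: [-0.2, -0.8, 0.4]
```

```bash
for i in 1; do python3 -m crank '[{"dx":0.1,"dy":0,"dz":0,"spin":0},{"dx":0.1,"dy":0,"dz":0,"spin":0}]'; python3 -m crank '[{"dx":0.1,"dy":0,"dz":0,"spin":0},{"dx":0.1,"dy":0,"dz":0,"spin":0}]';  done | grep -E "tool_pos|contact"
python3 - <<'E'
from lib import *
w=cam("wrist")
cv2.imwrite("pics/w5z.png",cv2.resize(w['im'][130:230,190:320],None,fx=5,fy=5,interpolation=cv2.INTER_NEAREST))
s=cam("side"); M,o=toolT(); print(o['tool_pos'],o['contact_force'])
k=8; x0,y0=225,190; im=cv2.resize(s['im'][y0:y0+70,x0:x0+90],None,fx=k,fy=k,interpolation=cv2.INTER_CUBIC)
cv2.imwrite("pics/s5.png",im)
E
```

```text
tool_pos: [546.2, 104.2, 57.6]
contact_force: [0.7, -0.3, -0.5]
tool_pos: [546.3, 104.2, 56.7]
contact_force: [0.4, -0.2, -0.3]
[546.37119289 104.20048435  56.83430552] [-0.44883416 -0.05350512  0.79306989]
```

View pics/s5.png

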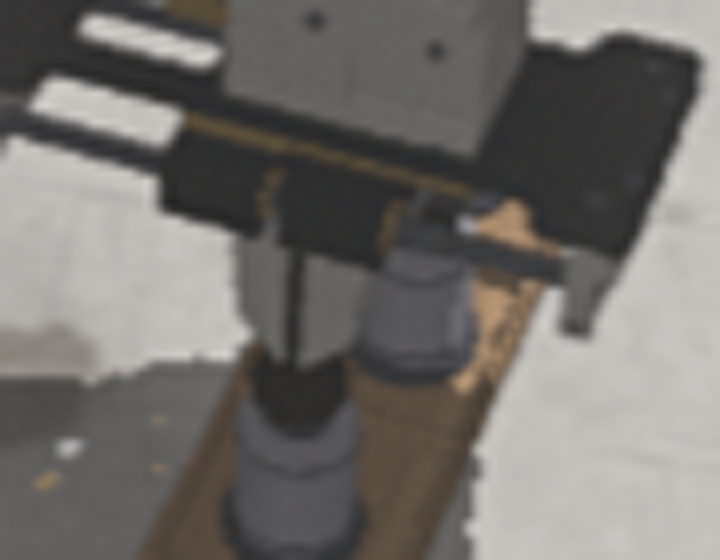

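View pics/w5z.png

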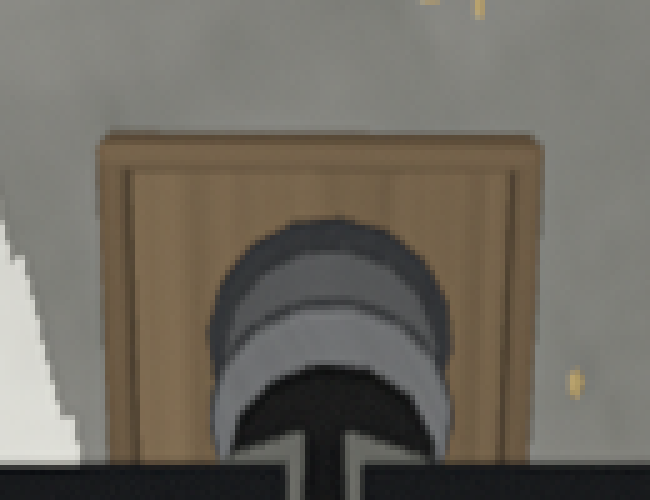

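```bash
for i in 1; do python3 -m crank '[{"dx":0.1,"dy":0,"dz":0,"spin":0},{"dx":0.2,"dy":0,"dz":0,"spin":0}]'; python3 -m crank '[{"dx":0.1,"dy":0,"dz":0,"spin":0},{"dx":0.2,"dy":0,"dz":0,"spin":0}]';  done | grep -E "tool_pos|contact"
```

```text
tool_pos: [546.5, 104.2, 54.9]
contact_force: [-0.5, -0.5, 0.7]
tool_pos: [546.4, 104.2, 52.7]
contact_force: [-0.1, -0.3, -0.2]
```

```bash
for i in 1; do python3 -m crank '[{"dx":0.1,"dy":0,"dz":0,"spin":0},{"dx":0.1,"dy":0,"dz":0,"spin":0}]'; python3 -m crank '[{"dx":0.1,"dy":0,"dz":0,"spin":0},{"dx":0.1,"dy":0,"dz":0,"spin":0}]';  done | grep -E "tool_pos|contact"
```

```text
tool_pos: [546.2, 104.2, 51.5]
contact_force: [-0.1, -0.6, -0.9]
tool_pos: [546.3, 104.2, 50.6]
contact_force: [0.1, -0.7, -0.2]
```

```bash
for i in 1; do python3 -m crank '[{"dx":0.1,"dy":0,"dz":0,"spin":0},{"dx":0.1,"dy":0,"dz":0,"spin":0}]'; python3 -m crank '[{"dx":0.1,"dy":0,"dz":0,"spin":0},{"dx":0.1,"dy":0,"dz":0,"spin":0}]';  done | grep -E "tool_pos|contact"
python3 - <<'E'
from lib import *
s=cam("side"); M,o=toolT(); print(o['tool_pos'],o['contact_force'],o['moment'])
k=8; x0,y0=225,190; im=cv2.resize(s['im'][y0:y0+70,x0:x0+90],None,fx=k,fy=k,interpolation=cv2.INTER_CUBIC)
cv2.imwrite("pics/s6.png",im)
E
```

```text
tool_pos: [546.3, 104.2, 49.7]
contact_force: [-0.7, 0.7, -0.3]
tool_pos: [546.3, 104.2, 48.7]
contact_force: [0.8, 0.4, -0.1]
[546.3079485  104.19249307  48.74282086] [-0.50453821  0.23722062  0.46014504] [-0.08106303  0.0263639  -0.0398026 ]
```

View pics/s6.png

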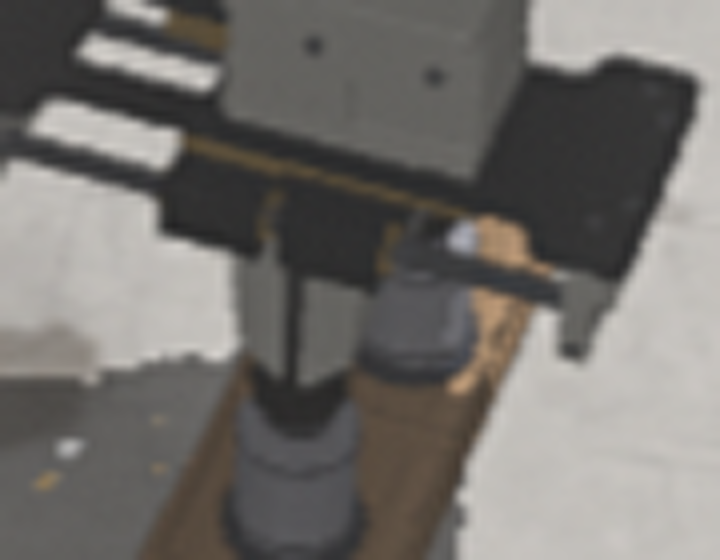

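```bash
for i in 1; do python3 -m crank '[{"dx":0.1,"dy":0,"dz":0,"spin":0},{"dx":0.1,"dy":0,"dz":0,"spin":0}]'; python3 -m crank '[{"dx":0.1,"dy":0,"dz":0,"spin":0},{"dx":0.1,"dy":0,"dz":0,"spin":0}]';python3 -m crank '[{"dx":0.1,"dy":0,"dz":0,"spin":0},{"dx":0.1,"dy":0,"dz":0,"spin":0}]';  done | grep -E "tool_pos|contact"
```

```text
tool_pos: [546.3, 104.2, 47.7]
contact_force: [-0.2, -0.5, 0.7]
tool_pos: [546.3, 104.2, 46.7]
contact_force: [0.7, 0.1, -0.5]
tool_pos: [546.3, 104.2, 45.7]
contact_force: [-1.1, -0.2, -1.1]
```

```bash
for i in 1; do python3 -m crank '[{"dx":0.1,"dy":0,"dz":0,"spin":0},{"dx":0.1,"dy":0,"dz":0,"spin":0}]'; python3 -m crank '[{"dx":0.1,"dy":0,"dz":0,"spin":0},{"dx":0.1,"dy":0,"dz":0,"spin":0}]';  done | grep -E "tool_pos|contact"
python3 - <<'E'
from lib import *
w=cam("wrist")
s=cam("side"); M,o=toolT(); print(o['tool_pos'],o['contact_force'],o['moment'])
k=8; x0,y0=225,190; im=cv2.resize(s['im'][y0:y0+70,x0:x0+90],None,fx=k,fy=k,interpolation=cv2.INTER_CUBIC)
cv2.imwrite("pics/s7.png",im)
cv2.imwrite("pics/w7z.png",cv2.resize(w['im'][130:230,190:320],None,fx=5,fy=5,interpolation=cv2.INTER_NEAREST))
E
```

```text
tool_pos: [546.3, 104.2, 44.7]
contact_force: [0.5, -0.6, 0.3]
tool_pos: [546.3, 104.2, 43.6]
contact_force: [-0.5, 0.9, -0.1]
[546.35825807 104.19612959  43.80968569] [ 1.05333045 -0.88498044  0.16286714] [-0.09076352  0.10151444  0.00160561]
```

View pics/s7.png

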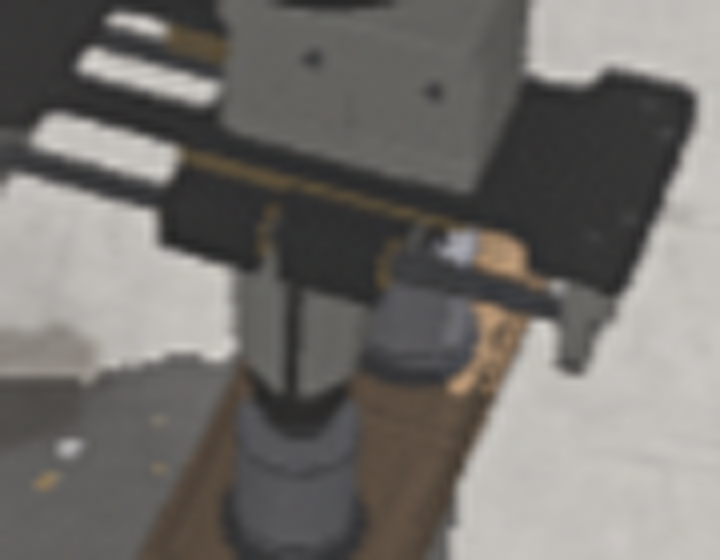

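View pics/w7z.png

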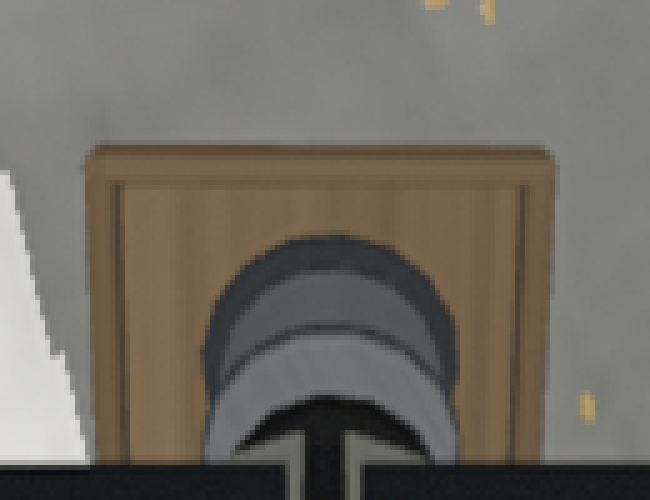

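```bash
for i in 1; do python3 -m crank '[{"dx":0.1,"dy":0,"dz":0,"spin":0},{"dx":0.1,"dy":0,"dz":0,"spin":0}]'; python3 -m crank '[{"dx":0.1,"dy":0,"dz":0,"spin":0},{"dx":0.1,"dy":0,"dz":0,"spin":0}]';  done | grep -E "tool_pos|contact"
```

```text
tool_pos: [546.3, 104.2, 42.7]
contact_force: [0.1, 0.5, 0.3]
tool_pos: [546.3, 104.2, 41.7]
contact_force: [-0.6, 1.1, 0.1]
```

```bash
for i in 1; do python3 -m crank '[{"dx":0.1,"dy":0,"dz":0,"spin":0},{"dx":0.1,"dy":0,"dz":0,"spin":0}]'; python3 -m crank '[{"dx":0.1,"dy":0,"dz":0,"spin":0},{"dx":0.1,"dy":0,"dz":0,"spin":0}]';  done | grep -E "tool_pos|contact"
python3 - <<'E'
from lib import *
w=cam("wrist")
s=cam("side"); M,o=toolT(); print(o['tool_pos'],o['contact_force'],o['moment'])
k=8; x0,y0=225,190; im=cv2.resize(s['im'][y0:y0+70,x0:x0+90],None,fx=k,fy=k,interpolation=cv2.INTER_CUBIC)
cv2.imwrite("pics/s8.png",im)
cv2.imwrite("pics/w8.png",w['im'])
E
```

```text
tool_pos: [546.5, 104.2, 40.8]
contact_force: [-1.0, 0.2, 2.3]
tool_pos: [546.5, 104.2, 39.9]
contact_force: [-0.1, -0.2, 1.2]
[546.46950684 104.22027989  39.92926139] [-0.25792057  0.27021902  2.14220263] [-0.13546119  0.0863493  -0.02403124]
```

View pics/s8.png

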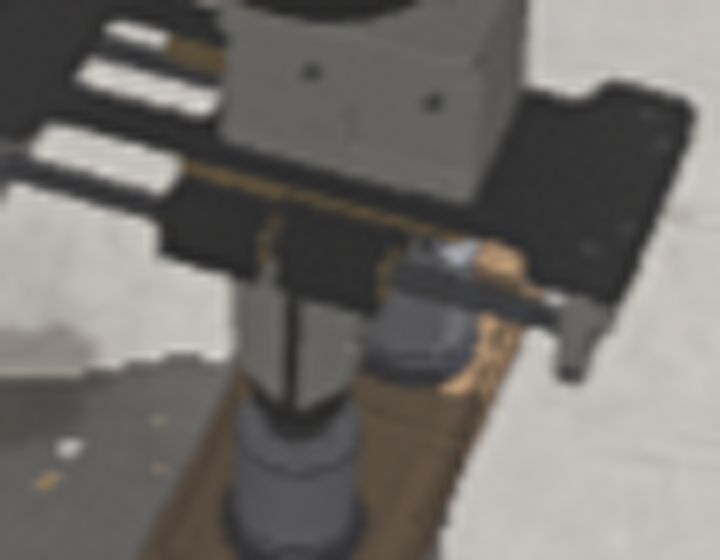

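View pics/w8.png

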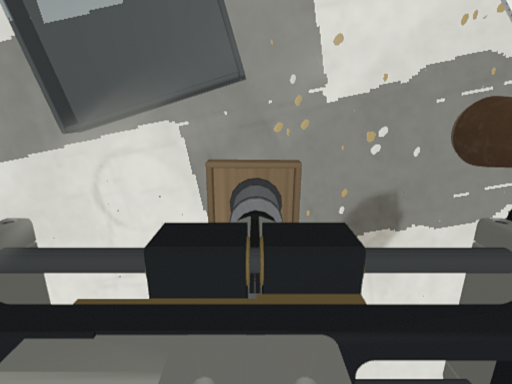

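```bash
for i in 1; do python3 -m crank '[{"dx":0.1,"dy":0,"dz":0,"spin":0},{"dx":0.15,"dy":0,"dz":0,"spin":0},{"dx":0.2,"dy":0,"dz":0,"spin":0},{"dx":0.2,"dy":0,"dz":0,"spin":0}]';  python3 -m crank '[{"dx":0.1,"dy":0,"dz":0,"spin":0},{"dx":0.15,"dy":0,"dz":0,"spin":0},{"dx":0.15,"dy":0,"dz":0,"spin":0}]';  done | grep -E "tool_pos|contact"
```

```text
tool_pos: [546.5, 104.2, 37.8]
contact_force: [0.1, 0.7, 1.9]
tool_pos: [546.5, 104.2, 36.3]
contact_force: [0.1, -0.3, 3.2]
```

```bash
for i in 1; do python3 -m crank '[{"dx":0.1,"dy":0,"dz":0,"spin":0},{"dx":0.1,"dy":0,"dz":0,"spin":0},{"dx":0.1,"dy":0,"dz":0,"spin":0}]'; python3 -m crank '[{"dx":0,"dy":0,"dz":0,"spin":0},{"dx":0,"dy":0,"dz":0,"spin":0}]';python3 -m crank '[{"dx":0,"dy":0,"dz":0,"spin":0},{"dx":0,"dy":0,"dz":0,"spin":0}]';python3 -m crank '[{"dx":0,"dy":0,"dz":0,"spin":0},{"dx":0,"dy":0,"dz":0,"spin":0}]';python3 -m crank '[{"dx":0,"dy":0,"dz":0,"spin":0},{"dx":0,"dy":0,"dz":0,"spin":0}]';  done | grep -E "time|tool_pos|contact"
```

```text
time: 8.83
tool_pos: [546.5, 104.2, 35.4]
contact_force: [-0.0, 1.3, 4.3]
time: 9.0
tool_pos: [546.5, 104.2, 35.4]
contact_force: [-0.6, -0.4, 3.1]
time: 9.17
tool_pos: [546.5, 104.2, 35.4]
contact_force: [1.0, -0.4, 3.1]
time: 9.33
tool_pos: [546.4, 104.2, 35.4]
contact_force: [0.7, 1.0, 3.3]
time: 9.5
tool_pos: [546.4, 104.2, 35.4]
contact_force: [-0.2, -0.8, 3.9]
```

```bash
python3 -m crank '[{"dx":-0.5,"dy":0,"dz":0,"spin":0},{"dx":-2,"dy":0,"dz":0,"spin":0},{"dx":-5,"dy":0,"dz":0,"spin":0},{"dx":-7,"dy":-0.2,"dz":2,"spin":0},{"dx":-7,"dy":-0.5,"dz":5,"spin":0},{"dx":-7,"dy":-0.77,"dz":7.5,"spin":0},{"dx":-7,"dy":-0.77,"dz":8.42,"spin":0},{"dx":-7,"dy":-0.77,"dz":8.42,"spin":0},{"dx":-7,"dy":-0.77,"dz":8.42,"spin":0}]' 0
python3 - <<'E'
from lib import *
w=cam("wrist");print(head(w)); M,o=toolT();print(M[:3,3]); 
cv2.imwrite("pics/w9.png",w['im'])
E
```

```text
time: 10.25
tool_pos: [523.4, 22.9, 105.1]
tcp_rot: [-2.259, 1.57, 2.269]
contact_force: [0.2, 0.8, 0.2]
grip_width: 0.4
[(array([254.69, 202.32]), array([ 33,  35, 809], dtype=int32), array([522.4,  22.2,  72. ]))]
[523.5795346   23.48442797 105.09280909]
```

View pics/w9.png

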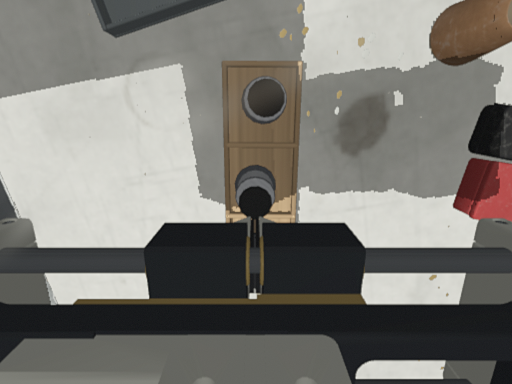

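```bash
for i in 1; do python3 -m crank '[{"dx":2,"dy":-0.1,"dz":0.05,"spin":0},{"dx":4,"dy":-0.1,"dz":0.05,"spin":0},{"dx":5.5,"dy":-0.1,"dz":0.05,"spin":0},{"dx":6.2,"dy":-0.1,"dz":0.05,"spin":0},{"dx":6.2,"dy":-0.1,"dz":0.05,"spin":0},{"dx":6.2,"dy":-0.1,"dz":0.05,"spin":0}]'; python3 -m crank '[{"dx":0.1,"dy":0,"dz":0,"spin":0},{"dx":0.1,"dy":0,"dz":0,"spin":0}]'; python3 -m crank '[{"dx":0.05,"dy":0,"dz":0,"spin":0},{"dx":0.05,"dy":0,"dz":0,"spin":0}]';python3 -m crank '[{"dx":0.05,"dy":0,"dz":0,"spin":0},{"dx":0.05,"dy":0,"dz":0,"spin":0}]';python3 -m crank '[{"dx":0.05,"dy":0,"dz":0,"spin":0},{"dx":0.05,"dy":0,"dz":0,"spin":0}]';python3 -m crank '[{"dx":0.05,"dy":0,"dz":0,"spin":0},{"dx":0.05,"dy":0,"dz":0,"spin":0}]'; done | grep -E "tool_pos|contact"
```

```text
tool_pos: [522.7, 23.2, 43.4]
contact_force: [0.2, -1.6, 0.0]
tool_pos: [523.0, 22.7, 43.1]
contact_force: [0.7, -0.2, -0.3]
tool_pos: [522.7, 22.5, 42.3]
contact_force: [0.2, 0.1, -0.7]
tool_pos: [522.5, 22.4, 41.5]
contact_force: [-0.3, -0.9, -0.0]
tool_pos: [522.5, 22.4, 40.9]
contact_force: [-1.1, 0.1, 1.6]
tool_pos: [522.5, 22.5, 40.4]
contact_force: [-0.0, -0.1, 1.5]
```

```bash
for i in 1; do python3 -m crank '[{"dx":0.1,"dy":0,"dz":0,"spin":0},{"dx":0.2,"dy":0,"dz":0,"spin":0},{"dx":0.2,"dy":0,"dz":0,"spin":0}]'; python3 -m crank '[{"dx":0.1,"dy":0,"dz":0,"spin":0},{"dx":0.2,"dy":0,"dz":0,"spin":0},{"dx":0.2,"dy":0,"dz":0,"spin":0}]'; done | grep -E "tool_pos|contact"
```

```text
tool_pos: [522.5, 22.5, 38.4]
contact_force: [-1.3, -0.9, 4.5]
tool_pos: [522.5, 22.5, 36.5]
contact_force: [-1.4, -0.4, 6.7]
```

```bash
for i in 1; do python3 -m crank '[{"dx":0.1,"dy":0,"dz":0,"spin":0},{"dx":0.14,"dy":0,"dz":0,"spin":0},{"dx":0.14,"dy":0,"dz":0,"spin":0}]'; python3 -m crank '[{"dx":0,"dy":0,"dz":0,"spin":0},{"dx":0,"dy":0,"dz":0,"spin":0}]';python3 -m crank '[{"dx":0,"dy":0,"dz":0,"spin":0},{"dx":0,"dy":0,"dz":0,"spin":0}]';python3 -m crank '[{"dx":0,"dy":0,"dz":0,"spin":0},{"dx":0,"dy":0,"dz":0,"spin":0}]';python3 -m crank '[{"dx":0,"dy":0,"dz":0,"spin":0},{"dx":0,"dy":0,"dz":0,"spin":0}]';  done | grep -E "time|tool_pos|contact"
```

```text
time: 12.38
tool_pos: [522.6, 22.5, 35.3]
contact_force: [-1.3, -0.4, 7.5]
time: 12.55
tool_pos: [522.6, 22.5, 35.4]
contact_force: [-1.4, -0.7, 7.0]
time: 12.72
tool_pos: [522.6, 22.5, 35.4]
contact_force: [-2.8, 0.2, 7.8]
time: 12.88
tool_pos: [522.6, 22.5, 35.4]
contact_force: [-1.4, -1.0, 7.4]
time: 13.05
tool_pos: [522.6, 22.5, 35.4]
contact_force: [-1.6, -0.3, 7.5]
```

```bash
for i in 1; do python3 -m crank '[{"dx":0.05,"dy":0,"dz":0,"spin":0},{"dx":0.05,"dy":0,"dz":0,"spin":0},{"dx":0.05,"dy":0,"dz":0,"spin":0}]'; python3 -m crank '[{"dx":0,"dy":0,"dz":0,"spin":0},{"dx":0,"dy":0,"dz":0,"spin":0}]';python3 -m crank '[{"dx":0,"dy":0,"dz":0,"spin":0},{"dx":0,"dy":0,"dz":0,"spin":0}]';python3 -m crank '[{"dx":0,"dy":0,"dz":0,"spin":0},{"dx":0,"dy":0,"dz":0,"spin":0}]';  done | grep -E "time|tool_pos|contact"
python3 - <<'E'
from lib import *
s=cam("side"); t=cam("top")
k=8; x0,y0=225,170; im=cv2.resize(s['im'][y0:y0+70,x0:x0+90],None,fx=k,fy=k,interpolation=cv2.INTER_CUBIC)
cv2.imwrite("pics/s9.png",im)
E
```

```text
time: 13.3
tool_pos: [522.5, 22.5, 34.9]
contact_force: [-1.8, -0.3, 8.1]
time: 13.47
tool_pos: [522.6, 22.5, 35.0]
contact_force: [-2.4, -0.3, 7.4]
time: 13.63
tool_pos: [522.6, 22.5, 35.0]
contact_force: [-2.5, -0.6, 8.4]
time: 13.8
tool_pos: [522.6, 22.5, 35.0]
contact_force: [-2.6, -1.0, 8.0]
```

View pics/s9.png

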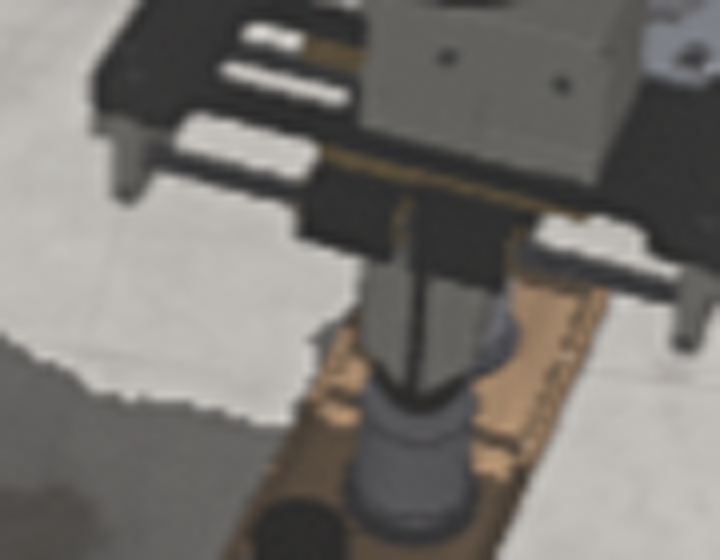

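```bash
python3 -m crank '[{"dx":-0.5,"dy":0,"dz":0,"spin":0},{"dx":-2,"dy":0,"dz":0,"spin":0},{"dx":-5,"dy":0,"dz":0,"spin":0},{"dx":-7,"dy":0.2,"dz":2,"spin":0},{"dx":-7,"dy":0.5,"dz":4.5,"spin":0},{"dx":-7,"dy":0.89,"dz":6.8,"spin":0},{"dx":-7,"dy":0.89,"dz":7.52,"spin":0},{"dx":-7,"dy":0.89,"dz":7.52,"spin":0},{"dx":-7,"dy":0.89,"dz":7.52,"spin":0}]' 0
python3 - <<'E'
from lib import *
w=cam("wrist");print(head(w,(200,140,300,215))); M,o=toolT();print(M[:3,3]); 
cv2.imwrite("pics/w10.png",w['im'])
E
```

```text
time: 14.65
tool_pos: [517.1, -52.7, 103.9]
tcp_rot: [-2.102, 1.569, 2.427]
contact_force: [0.4, -0.6, -0.3]
grip_width: 0.7
[(array([257.99, 200.61]), array([ 33,  29, 776], dtype=int32), array([519., -52.,  72.]))]
[517.12531576 -52.2294627  103.92315563]
```

View pics/w10.png

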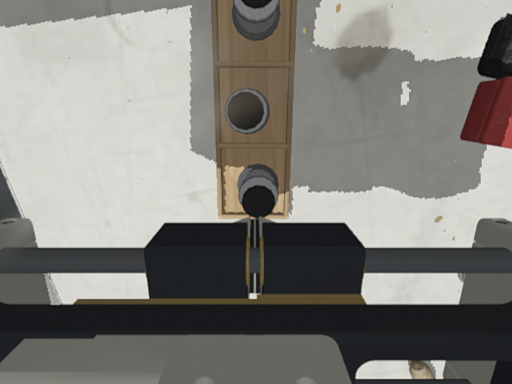

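```bash
for i in 1; do python3 -m crank '[{"dx":2,"dy":0.17,"dz":0,"spin":0},{"dx":4,"dy":0.17,"dz":0,"spin":0},{"dx":5.5,"dy":0.17,"dz":0,"spin":0},{"dx":6.1,"dy":0.17,"dz":0,"spin":0},{"dx":6.1,"dy":0.17,"dz":0,"spin":0},{"dx":6.1,"dy":0.17,"dz":0,"spin":0},{"dx":6.1,"dy":0.17,"dz":0,"spin":0}]'; python3 -m crank '[{"dx":0.1,"dy":0,"dz":0,"spin":0},{"dx":0.1,"dy":0,"dz":0,"spin":0}]'; python3 -m crank '[{"dx":0.03,"dy":0,"dz":0,"spin":0},{"dx":0.03,"dy":0,"dz":0,"spin":0}]';python3 -m crank '[{"dx":0.03,"dy":0,"dz":0,"spin":0},{"dx":0.03,"dy":0,"dz":0,"spin":0}]';python3 -m crank '[{"dx":0.03,"dy":0,"dz":0,"spin":0},{"dx":0.03,"dy":0,"dz":0,"spin":0}]';python3 -m crank '[{"dx":0.03,"dy":0,"dz":0,"spin":0},{"dx":0.03,"dy":0,"dz":0,"spin":0}]'; done | grep -E "tool_pos|contact"
```

```text
tool_pos: [519.9, -53.1, 44.3]
contact_force: [0.1, -0.7, 0.7]
tool_pos: [519.6, -53.4, 43.1]
contact_force: [-0.1, 0.1, -0.3]
tool_pos: [519.3, -53.4, 42.4]
contact_force: [-0.3, 0.8, -0.8]
tool_pos: [519.1, -53.4, 41.9]
contact_force: [0.0, -0.0, 0.4]
tool_pos: [519.1, -53.4, 41.5]
contact_force: [0.5, 0.7, 0.1]
tool_pos: [519.1, -53.3, 41.1]
contact_force: [0.2, 0.2, 0.8]
```

```bash
for i in 1; do python3 -m crank '[{"dx":0.03,"dy":0,"dz":0,"spin":0},{"dx":0.03,"dy":0,"dz":0,"spin":0}]'; python3 -m crank '[{"dx":0.05,"dy":0,"dz":0,"spin":0},{"dx":0.05,"dy":0,"dz":0,"spin":0}]';python3 -m crank '[{"dx":0.1,"dy":0,"dz":0,"spin":0},{"dx":0.1,"dy":0,"dz":0,"spin":0}]';python3 -m crank '[{"dx":0.1,"dy":0,"dz":0,"spin":0},{"dx":0.1,"dy":0,"dz":0,"spin":0}]'; done | grep -E "tool_pos|contact"
```

```text
tool_pos: [519.2, -53.4, 40.9]
contact_force: [0.3, -0.2, -0.2]
tool_pos: [519.2, -53.4, 40.5]
contact_force: [-0.2, 0.4, 3.0]
tool_pos: [519.2, -53.4, 39.6]
contact_force: [-1.8, 0.8, 4.8]
tool_pos: [519.2, -53.4, 38.7]
contact_force: [-0.5, -0.2, 6.4]
```

```bash
for i in 1; do python3 -m crank '[{"dx":0.1,"dy":0,"dz":0,"spin":0},{"dx":0.2,"dy":0,"dz":0,"spin":0},{"dx":0.3,"dy":0,"dz":0,"spin":0},{"dx":0.3,"dy":0,"dz":0,"spin":0}]'; done | grep -E "tool_pos|contact"
```

```text
tool_pos: [519.3, -53.4, 36.2]
contact_force: [-3.1, 0.5, 11.6]
```

```bash
for i in 1; do python3 -m crank '[{"dx":0.07,"dy":0,"dz":0,"spin":0},{"dx":0.13,"dy":0,"dz":0,"spin":0},{"dx":0.13,"dy":0,"dz":0,"spin":0}]';python3 -m crank '[{"dx":0,"dy":0,"dz":0,"spin":0},{"dx":0,"dy":0,"dz":0,"spin":0}]'; python3 -m crank '[{"dx":0,"dy":0,"dz":0,"spin":0},{"dx":0,"dy":0,"dz":0,"spin":0}]';python3 -m crank '[{"dx":0,"dy":0,"dz":0,"spin":0},{"dx":0,"dy":0,"dz":0,"spin":0}]';python3 -m crank '[{"dx":0,"dy":0,"dz":0,"spin":0},{"dx":0,"dy":0,"dz":0,"spin":0}]'; done | grep -E "tool_pos|contact"
```

```text
tool_pos: [519.4, -53.4, 35.2]
contact_force: [-3.6, 0.6, 13.0]
tool_pos: [519.4, -53.4, 35.3]
contact_force: [-3.4, 0.8, 12.9]
tool_pos: [519.4, -53.4, 35.3]
contact_force: [-3.5, 1.3, 12.4]
tool_pos: [519.4, -53.4, 35.3]
contact_force: [-3.7, 0.5, 13.1]
tool_pos: [519.4, -53.4, 35.3]
contact_force: [-3.6, 1.8, 12.8]
```

```bash
for i in 1; do python3 -m crank '[{"dx":0.04,"dy":0,"dz":0,"spin":0},{"dx":0.04,"dy":0,"dz":0,"spin":0},{"dx":0.04,"dy":0,"dz":0,"spin":0}]';python3 -m crank '[{"dx":0,"dy":0,"dz":0,"spin":0},{"dx":0,"dy":0,"dz":0,"spin":0}]'; python3 -m crank '[{"dx":0,"dy":0,"dz":0,"spin":0},{"dx":0,"dy":0,"dz":0,"spin":0}]';python3 -m crank '[{"dx":0,"dy":0,"dz":0,"spin":0},{"dx":0,"dy":0,"dz":0,"spin":0}]'; done | grep -E "time|tool_pos|contact"
```

```text
time: 18.28
tool_pos: [519.4, -53.4, 35.0]
contact_force: [-4.5, 1.0, 14.1]
time: 18.45
tool_pos: [519.4, -53.4, 35.0]
contact_force: [-4.1, 0.0, 13.8]
time: 18.62
tool_pos: [519.4, -53.4, 35.0]
contact_force: [-3.7, 1.2, 13.7]
time: 18.78
tool_pos: [519.4, -53.4, 35.0]
contact_force: [-5.0, 0.9, 14.3]
```

```bash
python3 -m crank '[{"dx":-0.5,"dy":0,"dz":0,"spin":0},{"dx":-2,"dy":0,"dz":0,"spin":0},{"dx":-5,"dy":0,"dz":0,"spin":0},{"dx":-7,"dy":0,"dz":0,"spin":0},{"dx":-7,"dy":0,"dz":0,"spin":0},{"dx":-7,"dy":0,"dz":0,"spin":0}]' 0 
python3 -m crank '[{"dx":0,"dy":0,"dz":0,"spin":0},{"dx":0,"dy":0,"dz":0,"spin":0},{"dx":0,"dy":0,"dz":0,"spin":0},{"dx":0,"dy":0,"dz":0,"spin":0},{"dx":0,"dy":0,"dz":0,"spin":0}]' 70
python3 - <<'E'
from lib import *
M,o=toolT();print(o['tool_pos'],o['grip_width'])
w=cam("wrist"); cv2.imwrite("pics/w11.png",w['im'])
s=cam("side");k=7; x0,y0=230,110; im=cv2.resize(s['im'][y0:y0+85,x0:x0+110],None,fx=k,fy=k,interpolation=cv2.INTER_CUBIC)
cv2.imwrite("pics/s11.png",im)
for h in(0,20,31,66,78,97):print(h,[proj(s,M[:3,3]+M[:3,:3]@np.array([-h,y,-9.5])).round(1) for y in(-32,32)],[proj(w,M[:3,3]+M[:3,:3]@np.array([-h,y,-9.5])).round(1) for y in(-32,32)])
E
```

```text
time: 19.28
tool_pos: [519.8, -53.5, 104.4]
tcp_rot: [1.552, 1.568, -0.202]
contact_force: [0.1, 1.2, -0.1]
grip_width: 0.3
time: 19.7
tool_pos: [518.9, -53.3, 103.1]
tcp_rot: [-1.7, 1.57, 2.83]
contact_force: [1.0, -0.6, 0.4]
grip_width: 28.8
[518.85307404 -53.32846203 103.09273535] 28.75659732431845
0 [array([294.7, 189.4]), array([269.9, 183.1])] [array([211.2, 203.1]), array([300.8, 203.1])]
20 [array([295.4, 183.1]), array([270.3, 176.8])] [array([206.6, 212.9]), array([305.7, 212.9])]
31 [array([295.8, 179.6]), array([270.5, 173.3])] [array([203.6, 219.3]), array([309. , 219.3])]
66 [array([297.1, 168.1]), array([271.2, 161.8])] [array([190.9, 246.1]), array([322.6, 246.2])]
78 [array([297.6, 164. ]), array([271.5, 157.7])] [array([184.9, 258.8]), array([329. , 258.8])]
97 [array([298.3, 157.4]), array([271.9, 151.2])] [array([172.8, 284.4]), array([342. , 284.4])]
```

View pics/w11.png

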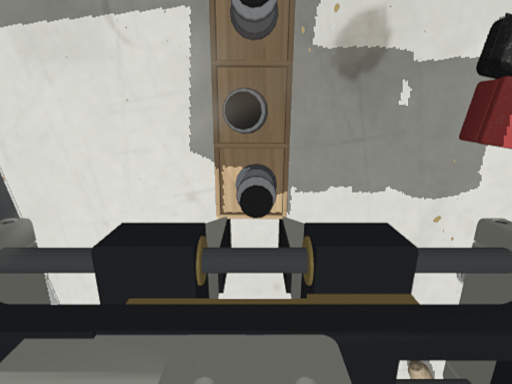

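View pics/s11.png

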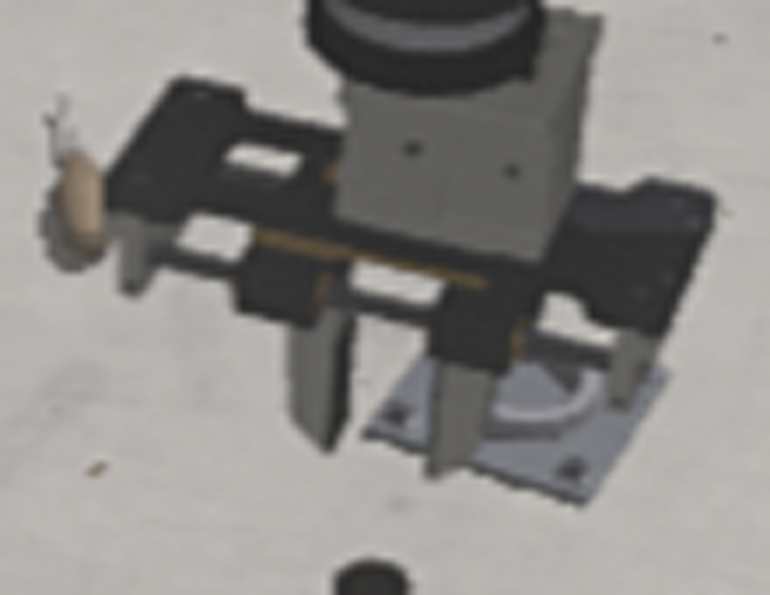

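Run:
```python
from lib import *
w=cam("wrist"); s=cam("side"); M,o=toolT(); print(o['tool_pos'],o['grip_width'])
cv2.imwrite("pics/w12.png",w['im'])
k=7; x0,y0=230,110; im=cv2.resize(s['im'][y0:y0+85,x0:x0+110],None,fx=k,fy=k,interpolation=cv2.INTER_CUBIC)
cv2.imwrite("pics/s12.png",im)
```

```text
[519.12267165 -53.3818739  103.58890252] 45.25074099430963
```

View pics/w12.png

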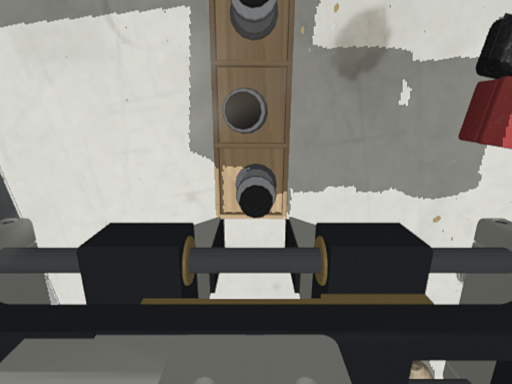

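View pics/s12.png

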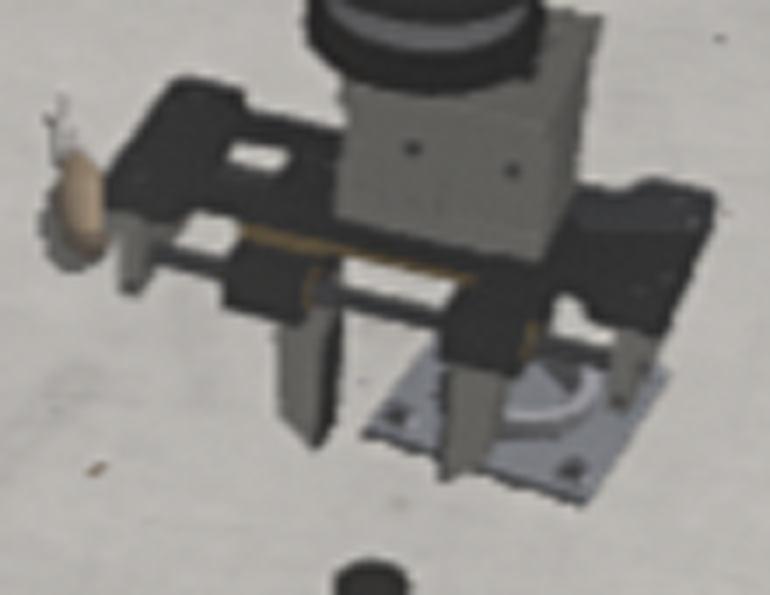

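Run:
```python
from lib import *
w=cam("wrist"); s=cam("side"); M,o=toolT(); print(o['tool_pos'],o['grip_width'])
Mi=np.linalg.inv(M)
for a,b in [((286,217),(275.4,174)),((325,222.5),(273.1,156)),((193,222.5),(293,161)),((217,217),(293.2,178.5))]:
    p=tri([ray(w,a),ray(s,b)]);print(p.round(1),(Mi@np.r_[p,1])[:3].round(1),(proj(w,p)-a).round(1),(proj(s,p)-b).round(1))
# head checks
t=cam("top")
m=t['im'].max(2)<48; m[:195]=0;m[240:]=0;m[:,:205]=0;m[:,305:]=0
for b in blobs(m): print(b[0],plane(t,b[0],72).round(1))
```

```text
[519.1370884  -53.37129654 103.68728389] 53.25574014474979
[539.1 -44.3 138.3] [-34.6  18.  -12.5] [ 0.8 -0.2] [0.2 0. ]
[546.3 -19.5 209.4] [-105.7   20.5  -38.3] [-2.9  0.1] [-0.4 -0.1]
[501.5 -15.2 203.8] [-100.1  -24.3  -34.4] [-6.1  4.3] [-1.   0.4]
[496.8 -38.3 135.8] [-32.1 -24.7 -10.7] [-1.7  1. ] [-0.5  0.1]
[261.31 219.36] [530.3   8.2  72. ]
[223.44 213.38] [547.6 103.   72. ]
```

```bash
python3 -m crank '[{"dx":2,"dy":0,"dz":0,"spin":0},{"dx":4,"dy":0,"dz":0,"spin":0},{"dx":6,"dy":0,"dz":0,"spin":0},{"dx":7.2,"dy":0,"dz":0,"spin":0},{"dx":7.2,"dy":0,"dz":0,"spin":0},{"dx":7.2,"dy":0,"dz":0,"spin":0}]' 70
python3 - <<'E'
from lib import *
w=cam("wrist"); s=cam("side"); M,o=toolT(); print(o['tool_pos'],o['grip_width'])
cv2.imwrite("pics/w13.png",w['im'])
k=7; x0,y0=230,130; im=cv2.resize(s['im'][y0:y0+85,x0:x0+110],None,fx=k,fy=k,interpolation=cv2.INTER_CUBIC)
cv2.imwrite("pics/s13.png",im)
E
```

```text
time: 20.55
tool_pos: [518.9, -53.3, 31.5]
tcp_rot: [-1.74, 1.57, 2.79]
contact_force: [0.4, -0.5, -0.1]
grip_width: 64.3
[519.90152776 -53.54299099  32.65809013] 64.04542992446454
```

View pics/w13.png

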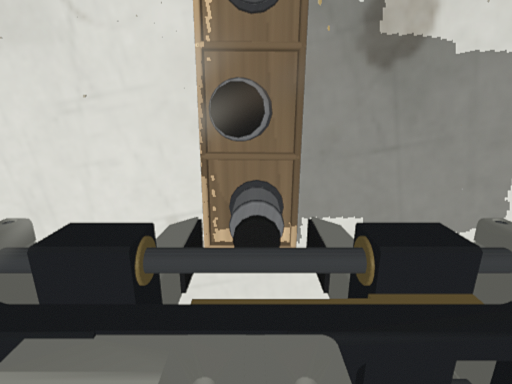

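View pics/s13.png

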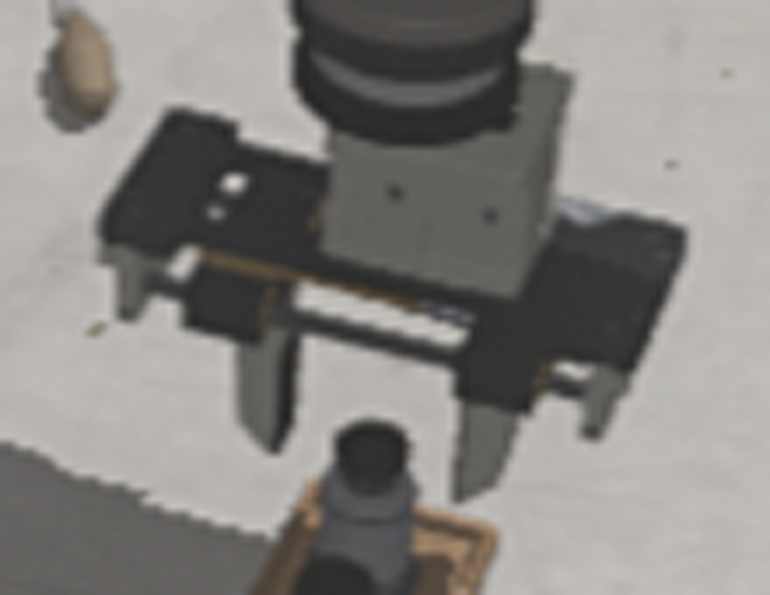

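```bash
python3 -m crank '[{"dx":1,"dy":0,"dz":0,"spin":0},{"dx":2,"dy":0,"dz":0,"spin":0},{"dx":2.5,"dy":0,"dz":0,"spin":0},{"dx":2.5,"dy":0,"dz":0,"spin":0}]' 70;  python3 -m crank '[{"dx":0.5,"dy":0,"dz":0,"spin":0},{"dx":1,"dy":0,"dz":0,"spin":0},{"dx":1.5,"dy":0,"dz":0,"spin":0},{"dx":1.5,"dy":0,"dz":0,"spin":0},{"dx":1.5,"dy":0,"dz":0,"spin":0}]' 70
python3 - <<'E'
from lib import *
w=cam("wrist"); s=cam("side"); M,o=toolT(); print(o['tool_pos'],o['grip_width'])
cv2.imwrite("pics/w14.png",w['im'])
k=7; x0,y0=230,140; im=cv2.resize(s['im'][y0:y0+85,x0:x0+110],None,fx=k,fy=k,interpolation=cv2.INTER_CUBIC)
cv2.imwrite("pics/s14.png",im)
E
```

```text
time: 20.98
tool_pos: [518.0, -53.1, 5.2]
tcp_rot: [-1.657, 1.568, 2.872]
contact_force: [0.1, 0.5, 0.8]
grip_width: 64.2
time: 21.4
tool_pos: [518.9, -53.3, -8.6]
tcp_rot: [-1.772, 1.57, 2.758]
contact_force: [-0.2, -0.1, 0.6]
grip_width: 64.3
[519.28195517 -53.39541225  -8.18374564] 64.22123719284498
```

View pics/s14.png

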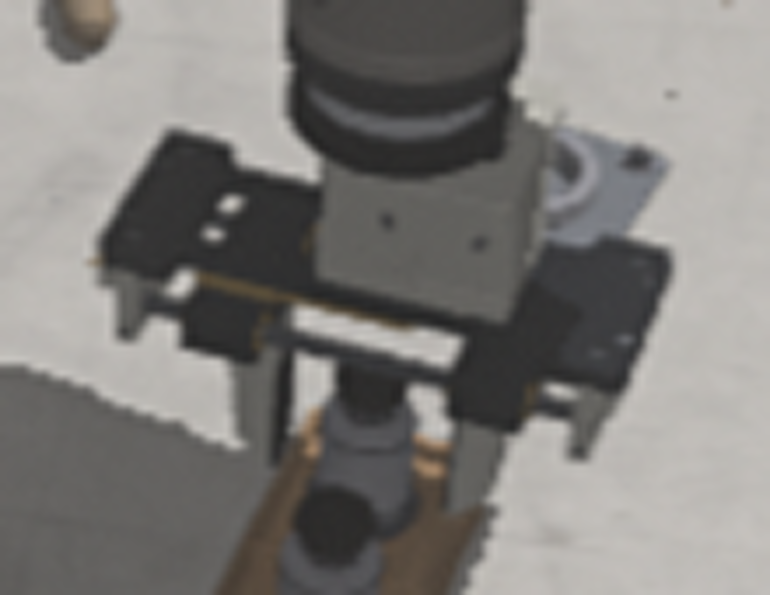

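View pics/w14.png

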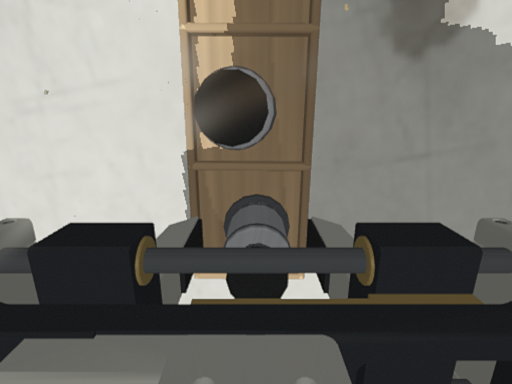

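```bash
python3 -m crank '[{"dx":0,"dy":0,"dz":0,"spin":0},{"dx":0,"dy":0,"dz":0,"spin":0},{"dx":0,"dy":0,"dz":0,"spin":0},{"dx":0,"dy":0,"dz":0,"spin":0},{"dx":0,"dy":0,"dz":0,"spin":0},{"dx":0,"dy":0,"dz":0,"spin":0},{"dx":0,"dy":0,"dz":0,"spin":0},{"dx":0,"dy":0,"dz":0,"spin":0}]' 0;  python3 -m crank '[{"dx":-0.5,"dy":0,"dz":0,"spin":0},{"dx":-1,"dy":0,"dz":0,"spin":0},{"dx":-2,"dy":0,"dz":0,"spin":0},{"dx":-3,"dy":0,"dz":0,"spin":0},{"dx":-3,"dy":0,"dz":0,"spin":0},{"dx":-3,"dy":0,"dz":0,"spin":0}]' 0
python3 - <<'E'
from lib import *
w=cam("wrist"); s=cam("side"); M,o=toolT(); print(o['tool_pos'],o['grip_width'],o['contact_force'])
cv2.imwrite("pics/w15.png",w['im'])
k=7; x0,y0=230,130; im=cv2.resize(s['im'][y0:y0+85,x0:x0+110],None,fx=k,fy=k,interpolation=cv2.INTER_CUBIC)
cv2.imwrite("pics/s15.png",im)
E
```

```text
time: 22.17
tool_pos: [519.3, -53.4, -8.2]
tcp_rot: [1.687, 1.57, -0.066]
contact_force: [0.7, -0.4, 1.1]
grip_width: 35.6
time: 22.67
tool_pos: [519.8, -53.5, 22.8]
tcp_rot: [1.551, 1.569, -0.203]
contact_force: [0.0, 0.5, -2.6]
grip_width: 35.1
[518.99647505 -53.32338761  21.74568438] 35.18941110803259 [-0.08490275  0.17165745 -2.48999991]
```

View pics/s15.png

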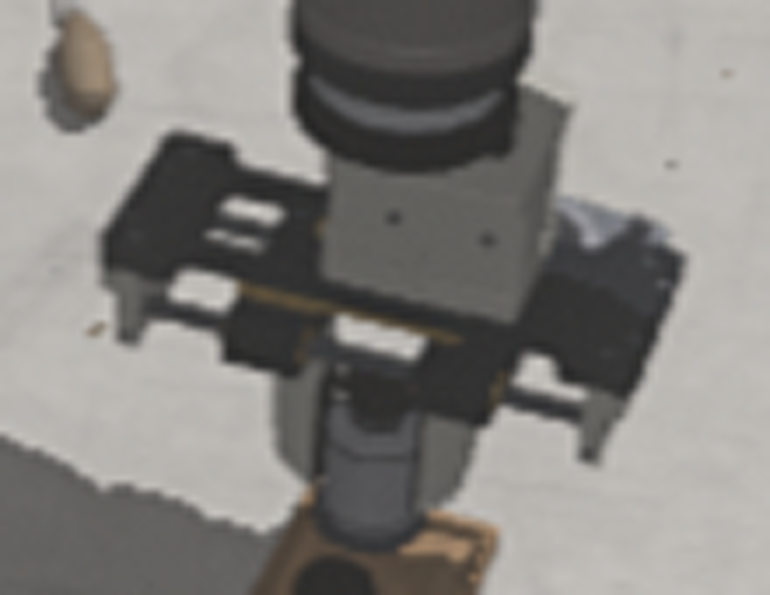

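View pics/w15.png

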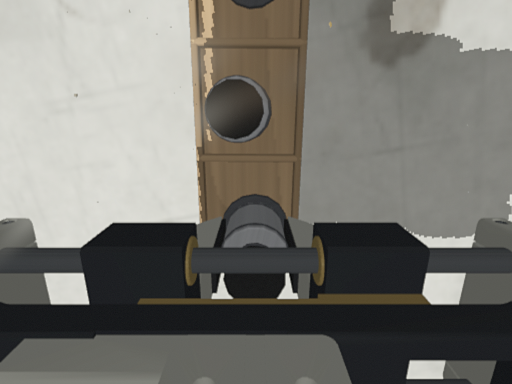

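```bash
python3 -m crank '[{"dx":-2,"dy":0,"dz":0,"spin":0},{"dx":-3,"dy":0,"dz":2,"spin":0},{"dx":-3,"dy":-0.1,"dz":5,"spin":0},{"dx":-3,"dy":-0.3,"dz":9,"spin":0},{"dx":-3,"dy":-0.4,"dz":13,"spin":0},{"dx":-3,"dy":-0.5,"dz":17,"spin":0},{"dx":-3,"dy":-0.6,"dz":21,"spin":0},{"dx":-3,"dy":-0.6,"dz":25,"spin":0},{"dx":-3,"dy":-0.6,"dz":27.5,"spin":0},{"dx":-3,"dy":-0.6,"dz":27.9,"spin":0},{"dx":-3,"dy":-0.6,"dz":27.9,"spin":0},{"dx":-3,"dy":-0.6,"dz":27.9,"spin":0},{"dx":-3,"dy":-0.6,"dz":27.9,"spin":0},{"dx":-3,"dy":-0.6,"dz":27.9,"spin":0}]' 0
python3 - <<'E'
from lib import *
M,o=toolT(); print(o['tool_pos'],o['grip_width'],o['contact_force'])
w=cam("wrist");np.save("w16.npy",w,allow_pickle=True); s=cam("side"); t=cam("top")
cv2.imwrite("pics/w16.png",w['im'])
cv2.imwrite("pics/t16.png",cv2.resize(t['im'][190:280,310:420],None,fx=7,fy=6,interpolation=cv2.INTER_CUBIC))
np.savez("wst16.npz",w=w,s=s,t=t)
E
```

```text
time: 23.93
tool_pos: [462.8, -325.1, 51.6]
tcp_rot: [-2.465, 1.57, 2.066]
contact_force: [0.1, -0.2, -3.0]
grip_width: 35.5
[ 462.753584   -325.08710297   51.58294969] 35.45481817913388 [ 0.08537855 -0.17971762 -3.00085767]
```

View pics/w16.png

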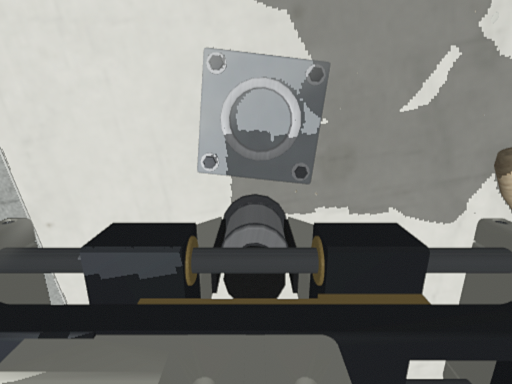

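Run:
```python
from lib import *
w=np.load("w16.npy",allow_pickle=True).item()
cv2.imwrite("pics/w16z.png",cv2.resize(w['im'][40:225,185:340],None,fx=3.2*1.6,fy=3.2,interpolation=cv2.INTER_CUBIC)[:,:])
cv2.imwrite("pics/w16a.png",cv2.resize(w['im'][65:170,210:315],None,fx=5.5,fy=5.5,interpolation=cv2.INTER_CUBIC))
cv2.imwrite("pics/w16b.png",cv2.resize(w['im'][180:250,190:320],None,fx=6,fy=6,interpolation=cv2.INTER_CUBIC))
```

```text
(no output)
```

View pics/w16a.png

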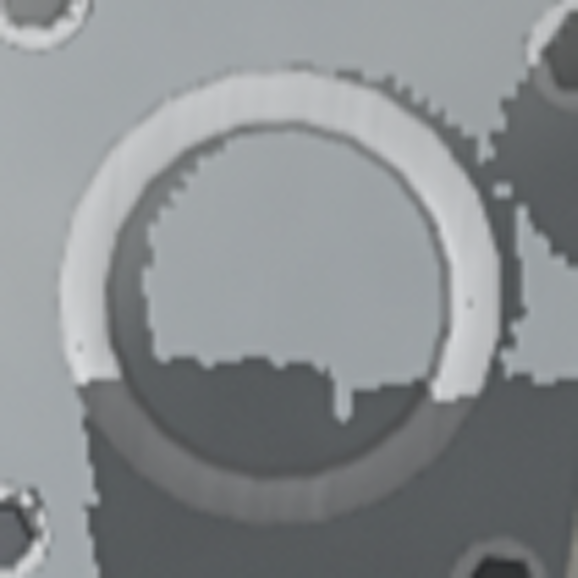

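View pics/w16b.png

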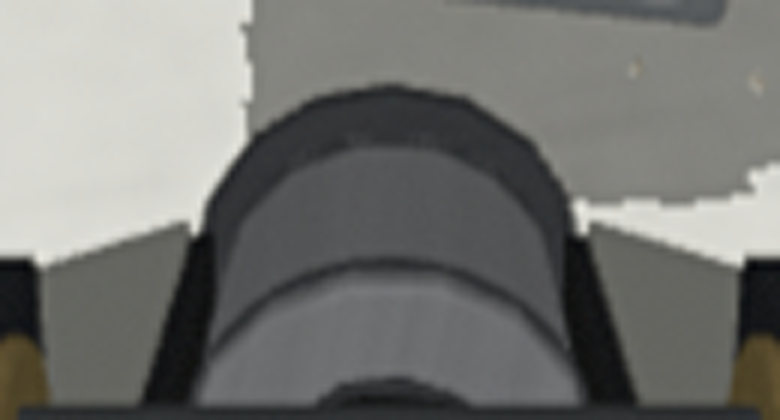

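```bash
cat >> lib.py <<'E'
from scipy.optimize import least_squares
def circ(P,r=None):
    P=np.asarray(P)[:,:2]; c0=P.mean(0)
    if r: s=least_squares(lambda v:np.hypot(*(P-v).T)-r,c0)
    else: s=least_squares(lambda v:np.hypot(*(P-v[:2]).T)-v[2],[*c0,20])
    return s.x.round(2),np.abs(s.fun).max().round(2)
def crop(pts,k,x0,y0): return [((x+.5)/k-.5+x0,(y+.5)/k-.5+y0) for x,y in pts]
E
python3 - <<'E'
from lib import *
w=np.load("w16.npy",allow_pickle=True).item()
inner=crop([(280,122),(280,478),(107,290),(448,290),(160,165),(400,170),(155,420),(395,425)],5.5,210,65)
outer=crop([(280,70),(280,522),(62,285),(498,290),(130,135),(425,130)],5.5,210,65)
fl=crop([(210,200),(258,135),(318,97),(398,86),(460,97),(535,150),(570,205)],6,190,180)
I=np.linalg.inv(w['V']);print('cam',I[:3,3])
for dz in(0,31):
    w2=dict(w); 
    J=I.copy();J[2,3]+=dz;w2['V']=np.linalg.inv(J)
    print(dz,'inner',circ([plane(w2,p,18) for p in inner]),'outer',circ([plane(w2,p,18) for p in outer]),'flange',circ([plane(w2,p,65.8) for p in fl]),circ([plane(w2,p,65.8) for p in fl],22),circ([plane(w2,p,70.8) for p in fl],22))
E
```

```text
cam [ 474.7682692  -253.74414644  240.12809421]
0 inner (array([ 477.9 , -260.29,   24.27]), np.float64(0.46)) outer (array([ 478.13, -260.69,   30.79]), np.float64(0.24)) flange (array([ 461.5 , -325.73,   21.48]), np.float64(0.12)) (array([ 461.37, -326.36]), np.float64(0.24)) (array([ 461.59, -325.05]), np.float64(0.55))
31 inner (array([ 478.34, -261.2 ,   27.65]), np.float64(0.52)) outer (array([ 478.6 , -261.65,   35.09]), np.float64(0.27)) flange (array([ 459.14, -338.53,   25.3 ]), np.float64(0.14)) (array([ 460.  , -334.51]), np.float64(2.22)) (array([ 460.22, -333.19]), np.float64(1.76))
```

```bash
python3 -m crank '[{"dx":0,"dy":0.1,"dz":-2,"spin":0},{"dx":0,"dy":0.3,"dz":-5,"spin":0},{"dx":0,"dy":0.44,"dz":-6.82,"spin":0},{"dx":0,"dy":0.44,"dz":-6.82,"spin":0},{"dx":2,"dy":0.44,"dz":-6.82,"spin":0},{"dx":3.5,"dy":0.44,"dz":-6.82,"spin":0},{"dx":4,"dy":0.44,"dz":-6.82,"spin":0},{"dx":4,"dy":0.44,"dz":-6.82,"spin":0},{"dx":4,"dy":0.44,"dz":-6.82,"spin":0},{"dx":4,"dy":0.44,"dz":-6.82,"spin":0}]' 0
python3 - <<'E'
from lib import *
M,o=toolT(); print(o['tool_pos'],o['grip_width'],o['contact_force'])
w=cam("wrist"); s=cam("side"); np.save("w17.npy",w,allow_pickle=True)
cv2.imwrite("pics/w17.png",cv2.resize(w['im'][130:250,180:330],None,fx=5,fy=5,interpolation=cv2.INTER_CUBIC))
x0,y0=250,110;cv2.imwrite("pics/s17.png",cv2.resize(s['im'][y0:y0+85,x0:x0+110],None,fx=7,fy=7,interpolation=cv2.INTER_CUBIC))
E
```

```text
time: 24.92
tool_pos: [479.8, -260.9, 12.5]
tcp_rot: [1.154, 1.569, -0.6]
contact_force: [0.4, -0.6, -1.6]
grip_width: 35.2
[ 479.75573224 -260.93567307   12.54882299] 35.172739977781106 [ 0.39591762 -0.61599999 -1.57113334]
```

View pics/w17.png

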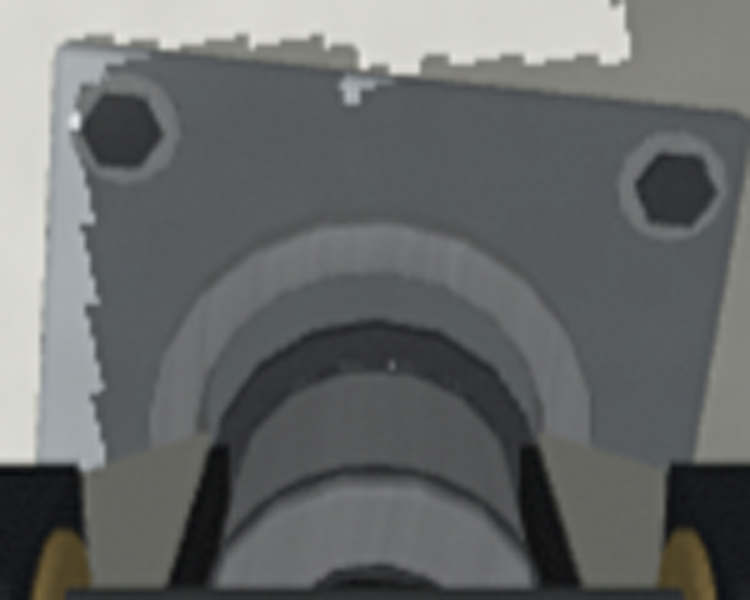

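View pics/s17.png

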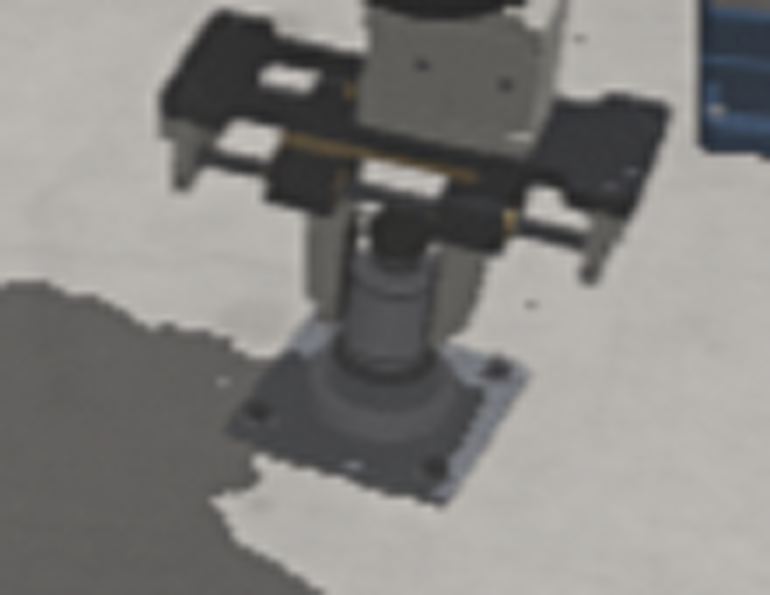

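Run:
```python
from lib import *
w=np.load("w17.npy",allow_pickle=True).item()
I=np.linalg.inv(w['V'])
inner=crop([(210,405),(240,345),(300,292),(372,272),(440,290),(495,332),(535,400)],5,180,130)
outer=crop([(152,420),(170,355),(215,285),(290,236),(370,219),(450,237),(520,281),(570,350),(590,420)],5,180,130)
fl=crop([(222,425),(248,380),(295,343),(375,321),(450,339),(505,378),(535,428)],5,180,130)
for dz in(0,4,8):
    w2=dict(w);J=I.copy();J[2,3]+=dz;w2['V']=np.linalg.inv(J)
    F=lambda P,z,r:(circ([plane(w2,p,z) for p in P]),circ([plane(w2,p,z) for p in P],r)[0])
    print(dz,'in',F(inner,18,24.5),'out',F(outer,18,32),'fl',F(fl,26.7,22))
```

```text
0 in ((array([ 478.74, -259.26,   22.99]), np.float64(0.54)), array([ 478.45, -261.18])) out ((array([ 478.43, -259.3 ,   30.54]), np.float64(0.47)), array([ 478.1 , -261.16])) fl ((array([ 478.75, -262.64,   22.33]), np.float64(0.17)), array([ 478.83, -262.21]))
4 in ((array([ 478.46, -260.79,   23.49]), np.float64(0.56)), array([ 478.27, -262.07])) out ((array([ 478.14, -260.83,   31.21]), np.float64(0.48)), array([ 477.96, -261.83])) fl ((array([ 478.45, -264.32,   22.84]), np.float64(0.17)), array([ 478.66, -263.24]))
8 in ((array([ 478.18, -262.32,   23.99]), np.float64(0.57)), array([ 478.09, -262.96])) out ((array([ 477.85, -262.36,   31.88]), np.float64(0.49)), array([ 477.82, -262.51])) fl ((array([ 478.16, -266.  ,   23.35]), np.float64(0.18)), array([ 478.48, -264.27]))
```

```bash
for i in 1; do python3 -m crank '[{"dx":0,"dy":-0.05,"dz":-0.15,"spin":0},{"dx":0,"dy":-0.05,"dz":-0.15,"spin":0},{"dx":0.3,"dy":-0.05,"dz":-0.15,"spin":0},{"dx":0.6,"dy":-0.05,"dz":-0.15,"spin":0},{"dx":0.6,"dy":-0.05,"dz":-0.15,"spin":0}]' 0; python3 -m crank '[{"dx":0.2,"dy":0,"dz":0,"spin":0},{"dx":0.4,"dy":0,"dz":0,"spin":0},{"dx":0.4,"dy":0,"dz":0,"spin":0}]' 0;python3 -m crank '[{"dx":0.2,"dy":0,"dz":0,"spin":0},{"dx":0.3,"dy":0,"dz":0,"spin":0},{"dx":0.3,"dy":0,"dz":0,"spin":0}]' 0; done | grep -E "tool|cont"
```

```text
tool_pos: [478.6, -258.5, 5.0]
contact_force: [-0.6, 0.0, -3.3]
tool_pos: [478.8, -258.6, 1.2]
contact_force: [-0.6, -0.2, -2.9]
tool_pos: [478.8, -258.7, -1.6]
contact_force: [-0.7, 0.5, -3.6]
```

```bash
for i in 1; do python3 -m crank '[{"dx":0.2,"dy":0,"dz":0,"spin":0},{"dx":0.4,"dy":0,"dz":0,"spin":0},{"dx":0.5,"dy":0,"dz":0,"spin":0},{"dx":0.5,"dy":0,"dz":0,"spin":0}]' 0; python3 -m crank '[{"dx":0.1,"dy":0,"dz":0,"spin":0},{"dx":0.1,"dy":0,"dz":0,"spin":0}]' 0;python3 -m crank '[{"dx":0.05,"dy":0,"dz":0,"spin":0},{"dx":0.05,"dy":0,"dz":0,"spin":0}]' 0; done | grep -E "tool|cont"
python3 - <<'E'
from lib import *
M,o=toolT(); print(o['tool_pos'],o['grip_width'],o['contact_force'])
w=cam("wrist"); s=cam("side")
cv2.imwrite("pics/w18.png",cv2.resize(w['im'][130:250,180:330],None,fx=5,fy=5,interpolation=cv2.INTER_CUBIC))
E
```

```text
tool_pos: [478.8, -258.7, -6.6]
contact_force: [0.7, -0.5, -1.7]
tool_pos: [478.9, -258.8, -7.4]
contact_force: [0.8, -0.1, -2.9]
tool_pos: [479.0, -258.8, -7.8]
contact_force: [1.1, -0.2, -2.4]
[ 478.99007577 -258.79596654   -7.82648106] 35.24001674539657 [ 1.12439716 -0.1836493  -2.40446889]
```

View pics/w18.png

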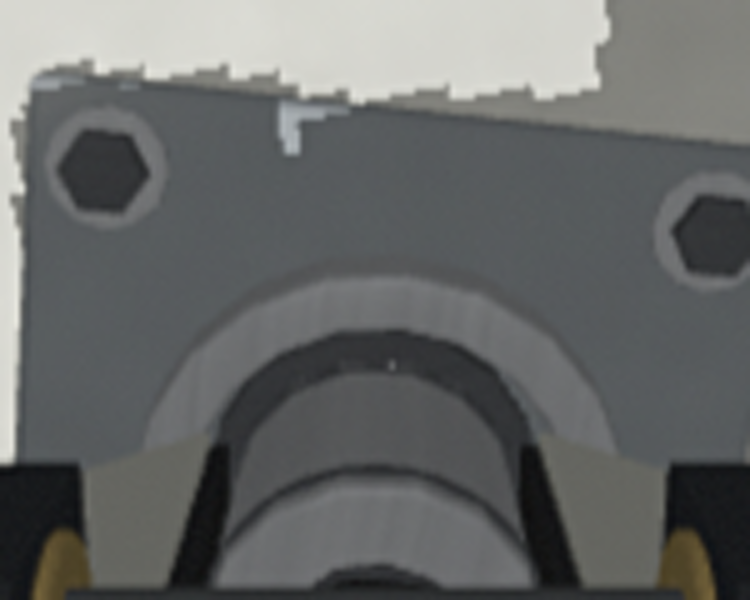

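```bash
for i in 1; do python3 -m crank '[{"dx":0.05,"dy":0,"dz":0,"spin":0},{"dx":0.05,"dy":0,"dz":0,"spin":0}]' 0;python3 -m crank '[{"dx":0.03,"dy":0,"dz":0,"spin":0},{"dx":0.03,"dy":0,"dz":0,"spin":0}]' 0; done | grep -E "tool|cont"
```

```text
tool_pos: [479.1, -258.9, -8.1]
contact_force: [0.1, 0.3, -0.7]
tool_pos: [479.1, -258.8, -8.2]
contact_force: [-1.3, 0.3, 3.3]
```

```bash
python3 -m crank '[{"dx":0,"dy":0,"dz":0,"spin":0},{"dx":0,"dy":0,"dz":0,"spin":0},{"dx":0,"dy":0,"dz":0,"spin":0},{"dx":0,"dy":0,"dz":0,"spin":0},{"dx":0,"dy":0,"dz":0,"spin":0},{"dx":0,"dy":0,"dz":0,"spin":0}]' 65; python3 -m crank '[{"dx":-1,"dy":0,"dz":0,"spin":0},{"dx":-3,"dy":0,"dz":0,"spin":0},{"dx":-6,"dy":0,"dz":0,"spin":0},{"dx":-7.5,"dy":0,"dz":0,"spin":0},{"dx":-7.5,"dy":0,"dz":0,"spin":0},{"dx":-7.5,"dy":0,"dz":0,"spin":0}]' 65
python3 - <<'E'
from lib import *
M,o=toolT(); print(o['tool_pos'],o['grip_width'],o['contact_force'])
w=cam("wrist"); s=cam("side")
cv2.imwrite("pics/w19.png",w['im'])
x0,y0=250,110;cv2.imwrite("pics/s19.png",cv2.resize(s['im'][y0:y0+85,x0:x0+110],None,fx=7,fy=7,interpolation=cv2.INTER_CUBIC))
E
```

```text
time: 27.53
tool_pos: [479.0, -258.8, -8.7]
tcp_rot: [3.122, 1.571, 1.368]
contact_force: [0.5, 0.2, 0.4]
grip_width: 59.4
time: 28.03
tool_pos: [479.5, -259.2, 67.7]
tcp_rot: [1.153, 1.568, -0.601]
contact_force: [0.3, 0.4, -0.5]
grip_width: 59.3
[ 479.51192531 -259.16989203   67.68525982] 59.33119911343842 [ 0.26510887  0.4315618  -0.4535807 ]
```

View pics/s19.png

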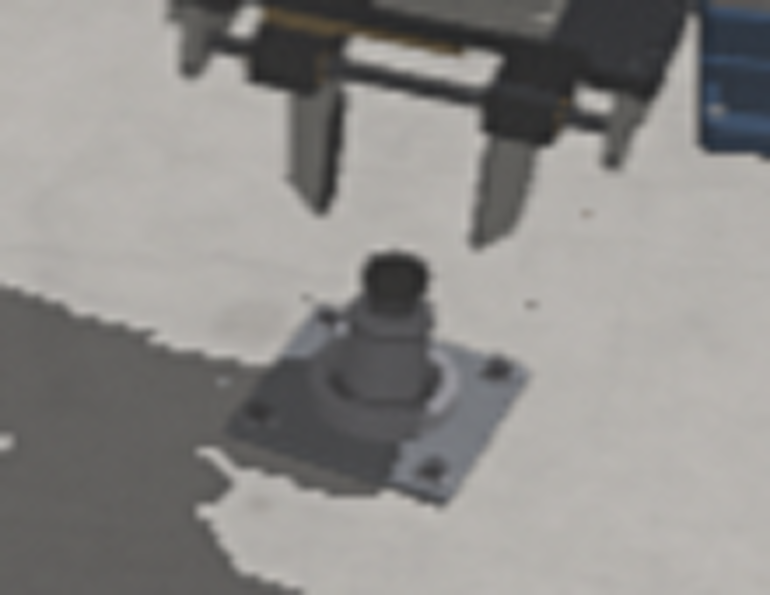

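View pics/w19.png

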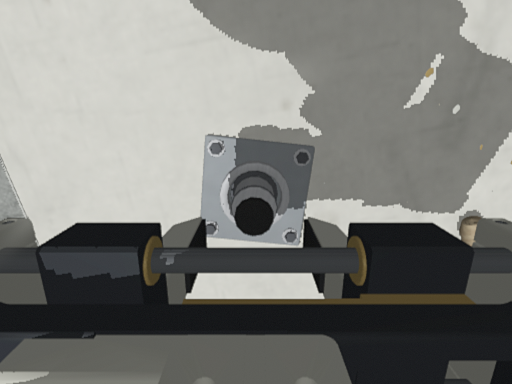

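```bash
python3 -m crank '[{"dx":-2,"dy":0,"dz":-2,"spin":0},{"dx":-3,"dy":0,"dz":-5,"spin":0},{"dx":-3,"dy":0,"dz":-9,"spin":0},{"dx":-3,"dy":0,"dz":-13,"spin":0},{"dx":-3,"dy":0,"dz":-17,"spin":0},{"dx":-3,"dy":0,"dz":-21,"spin":0},{"dx":-3,"dy":0.09,"dz":-25,"spin":0},{"dx":-3,"dy":0.09,"dz":-29,"spin":0},{"dx":-3,"dy":0.09,"dz":-33,"spin":0},{"dx":-3,"dy":0.09,"dz":-36,"spin":0},{"dx":-3,"dy":0.09,"dz":-36.94,"spin":0},{"dx":-3,"dy":0.09,"dz":-36.94,"spin":0},{"dx":-3,"dy":0.09,"dz":-36.94,"spin":0},{"dx":-3,"dy":0.09,"dz":-36.94,"spin":0}]' 65
python3 - <<'E'
from lib import *
M,o=toolT(); print(o['tool_pos'],o['grip_width'])
w=cam("wrist");print(head(w)); t=cam("top"); s=cam("side")
cv2.imwrite("pics/w20.png",w['im']);cv2.imwrite("pics/t20.png",t['im']);cv2.imwrite("pics/s20.png",s['im'])
M,o=toolT(); print(o['tool_pos'],o['time'])
E
```

```text
time: 29.3
tool_pos: [546.5, 102.8, 95.8]
tcp_rot: [-1.049, 1.569, -2.804]
contact_force: [-0.2, 1.0, -0.3]
grip_width: 59.7
[546.54723611 102.81722089  95.79723461] 59.726525993204866
[(array([254.96, 202.86]), array([ 35,  33, 879], dtype=int32), array([546.2, 104.6,  72. ]))]
[547.00698752 102.71259906  96.35585708] 29.45
```

View pics/w20.png

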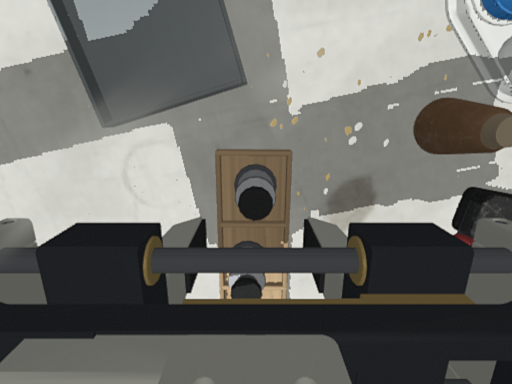

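View pics/s20.png

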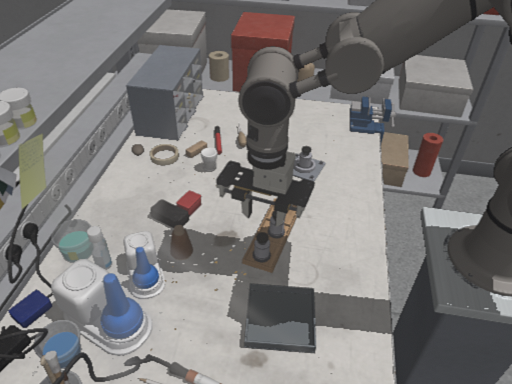

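```bash
python3 -m crank '[{"dx":2,"dy":-0.04,"dz":-0.18,"spin":0},{"dx":4.5,"dy":-0.04,"dz":-0.18,"spin":0},{"dx":7,"dy":-0.04,"dz":-0.18,"spin":0},{"dx":8.5,"dy":-0.04,"dz":-0.18,"spin":0},{"dx":8.5,"dy":-0.04,"dz":-0.18,"spin":0}]' 65;  python3 -m crank '[{"dx":0.7,"dy":0,"dz":0,"spin":0},{"dx":1.4,"dy":0,"dz":0,"spin":0},{"dx":1.85,"dy":0,"dz":0,"spin":0},{"dx":1.85,"dy":0,"dz":0,"spin":0},{"dx":1.85,"dy":0,"dz":0,"spin":0}]' 65
python3 - <<'E'
from lib import *
w=cam("wrist"); cv2.imwrite("pics/w21.png",w['im'])
E
```

```text
time: 29.87
tool_pos: [544.6, 104.9, 8.3]
tcp_rot: [-1.331, 1.565, -3.086]
contact_force: [-0.1, 0.2, -0.3]
grip_width: 59.7
time: 30.28
tool_pos: [547.3, 106.1, -6.7]
tcp_rot: [1.911, 1.57, 0.157]
contact_force: [0.7, 0.2, 0.3]
grip_width: 59.8
```

View pics/w21.png

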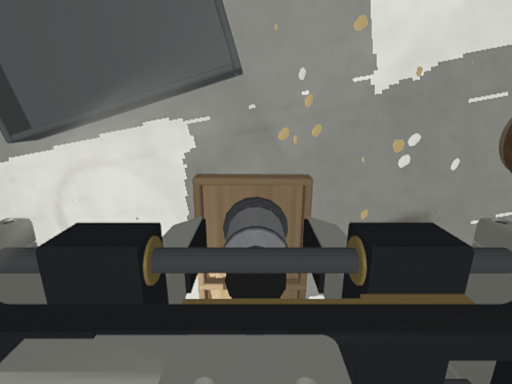

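```bash
python3 -m crank '[{"dx":0,"dy":0,"dz":0,"spin":0},{"dx":0,"dy":0,"dz":0,"spin":0},{"dx":0,"dy":0,"dz":0,"spin":0},{"dx":0,"dy":0,"dz":0,"spin":0},{"dx":0,"dy":0,"dz":0,"spin":0},{"dx":0,"dy":0,"dz":0,"spin":0},{"dx":0,"dy":0,"dz":0,"spin":0}]' 0;  python3 -m crank '[{"dx":-0.5,"dy":0,"dz":0,"spin":0},{"dx":-1.5,"dy":0,"dz":0,"spin":0},{"dx":-3.5,"dy":0,"dz":0,"spin":0},{"dx":-5,"dy":0,"dz":0,"spin":0},{"dx":-5,"dy":0,"dz":0,"spin":0},{"dx":-5,"dy":0,"dz":0,"spin":0}]' 0
python3 - <<'E'
from lib import *
s=cam("side"); M,o=toolT(); print(o['tool_pos'],o['grip_width'],o['contact_force'])
x0,y0=210,150;cv2.imwrite("pics/s22.png",cv2.resize(s['im'][y0:y0+130,x0:x0+140],None,fx=4.5,fy=4.5,interpolation=cv2.INTER_CUBIC))
d=np.array([480,259.5,0])-M[:3,3]; print(M[:3,:3].T@d)
E
```

```text
time: 30.92
tool_pos: [547.2, 106.2, -6.9]
tcp_rot: [2.076, 1.57, 0.323]
contact_force: [0.3, 0.7, 1.7]
grip_width: 35.3
time: 31.42
tool_pos: [547.6, 106.2, 43.9]
tcp_rot: [1.826, 1.569, 0.073]
contact_force: [-0.4, -0.7, -0.7]
grip_width: 35.6
[546.81542866 106.10406292  42.87495668] 35.51479096722631 [-0.4867917   0.4830962  -1.53626304]
[  42.88038279  -93.61138752 -138.67608961]
```

View pics/s22.png

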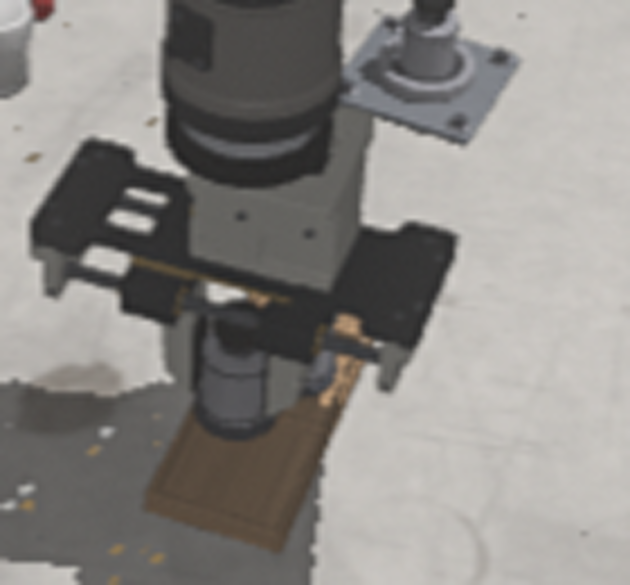

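```bash
python3 -m crank '[{"dx":0,"dy":-1,"dz":-1.5,"spin":0},{"dx":0,"dy":-3,"dz":-4.5,"spin":0},{"dx":0,"dy":-5,"dz":-7.5,"spin":0},{"dx":0,"dy":-7,"dz":-10.5,"spin":0},{"dx":0,"dy":-9,"dz":-13,"spin":0},{"dx":0,"dy":-9.4,"dz":-13.9,"spin":0},{"dx":0,"dy":-9.4,"dz":-13.9,"spin":0},{"dx":1.5,"dy":-9.4,"dz":-13.9,"spin":0},{"dx":2.5,"dy":-9.4,"dz":-13.9,"spin":0},{"dx":2.5,"dy":-9.4,"dz":-13.9,"spin":0},{"dx":2.5,"dy":-9.4,"dz":-13.9,"spin":0}]' 0
python3 - <<'E'
from lib import *
w=cam("wrist"); s=cam("side"); M,o=toolT(); print(o['tool_pos'],o['grip_width'],o['contact_force'])
cv2.imwrite("pics/w23.png",w['im'])
x0,y0=210,200;cv2.imwrite("pics/s23.png",cv2.resize(s['im'][y0:y0+160,x0:x0+140],None,fx=3.7,fy=3.7,interpolation=cv2.INTER_CUBIC))
E
```

```text
time: 32.38
tool_pos: [479.6, 258.7, 16.9]
tcp_rot: [-0.994, 1.568, -2.749]
contact_force: [-0.3, -0.5, -1.2]
grip_width: 35.1
[480.42929299 259.24908678  18.04628873] 35.19226236650729 [ 0.7547678  -0.56876289 -1.58393786]
```

View pics/w23.png

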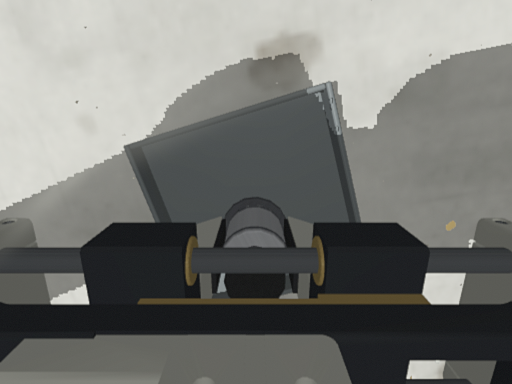

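View pics/s23.png

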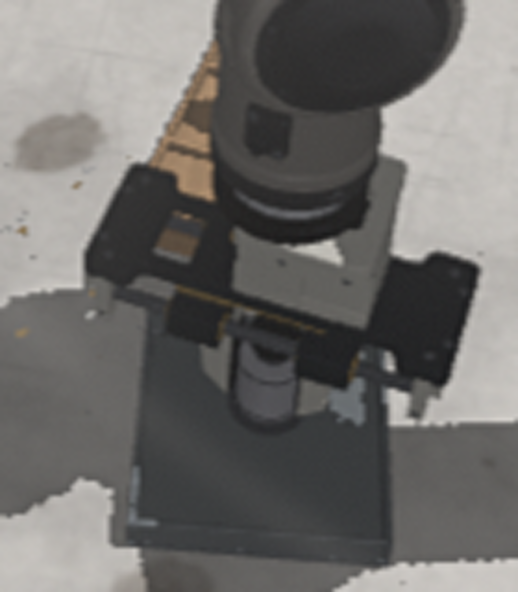

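```bash
for i in 1; do python3 -m crank '[{"dx":1,"dy":0,"dz":0,"spin":0},{"dx":1.8,"dy":0,"dz":0,"spin":0},{"dx":2.2,"dy":0,"dz":0,"spin":0},{"dx":2.2,"dy":0,"dz":0,"spin":0},{"dx":2.2,"dy":0,"dz":0,"spin":0},{"dx":2.2,"dy":0,"dz":0,"spin":0}]' 0; python3 -m crank '[{"dx":0.1,"dy":0,"dz":0,"spin":0},{"dx":0.2,"dy":0,"dz":0,"spin":0},{"dx":0.2,"dy":0,"dz":0,"spin":0}]' 0;python3 -m crank '[{"dx":0.1,"dy":0,"dz":0,"spin":0},{"dx":0.1,"dy":0,"dz":0,"spin":0}]' 0; done | grep -E "tool|cont"
```

```text
tool_pos: [480.0, 260.0, -4.0]
contact_force: [0.3, -0.4, -1.4]
tool_pos: [479.9, 259.9, -6.0]
contact_force: [-0.5, -0.3, -1.1]
tool_pos: [479.9, 259.9, -7.1]
contact_force: [-0.8, -0.4, -2.2]
```

```bash
for i in 1; do python3 -m crank '[{"dx":0.1,"dy":0,"dz":0,"spin":0},{"dx":0.1,"dy":0,"dz":0,"spin":0}]' 0; python3 -m crank '[{"dx":0.06,"dy":0,"dz":0,"spin":0},{"dx":0.06,"dy":0,"dz":0,"spin":0}]' 0; done | grep -E "tool|cont"
```

```text
tool_pos: [479.8, 259.9, -8.2]
contact_force: [-0.5, 0.4, -0.8]
tool_pos: [479.9, 259.9, -8.7]
contact_force: [0.3, -0.3, -0.6]
```

```bash
for i in 1; do python3 -m crank '[{"dx":0.04,"dy":0,"dz":0,"spin":0},{"dx":0.04,"dy":0,"dz":0,"spin":0}]' 0; done | grep -E "tool|cont"
```

```text
tool_pos: [479.9, 259.9, -8.9]
contact_force: [-0.3, 0.0, 0.8]
```

```bash
python3 -m crank '[{"dx":0,"dy":0,"dz":0,"spin":0},{"dx":0,"dy":0,"dz":0,"spin":0},{"dx":0,"dy":0,"dz":0,"spin":0},{"dx":0,"dy":0,"dz":0,"spin":0},{"dx":0,"dy":0,"dz":0,"spin":0},{"dx":0,"dy":0,"dz":0,"spin":0}]' 60; python3 -m crank '[{"dx":-1,"dy":0,"dz":0,"spin":0},{"dx":-3,"dy":0,"dz":0,"spin":0},{"dx":-6,"dy":0,"dz":0,"spin":0},{"dx":-10,"dy":0,"dz":0,"spin":0},{"dx":-14,"dy":0,"dz":0,"spin":0},{"dx":-16,"dy":0,"dz":0,"spin":0},{"dx":-16,"dy":0,"dz":0,"spin":0},{"dx":-16,"dy":0,"dz":0,"spin":0},{"dx":-16,"dy":0,"dz":0,"spin":0}]' 60
python3 - <<'E'
from lib import *
w=cam("wrist"); s=cam("side"); M,o=toolT(); print(o['time'],o['tool_pos'],o['contact_force'])
cv2.imwrite("pics/w24.png",w['im']);t=cam("top")
cv2.imwrite("pics/s24.png",s['im'])
cv2.imwrite("pics/t24.png",cv2.resize(t['im'][110:300,110:400],None,fx=2.7,fy=2.7,interpolation=cv2.INTER_CUBIC))
E
```

```text
time: 34.4
tool_pos: [479.9, 259.9, -9.1]
tcp_rot: [2.427, 1.571, 0.673]
contact_force: [0.0, -0.3, -0.3]
grip_width: 55.1
time: 35.15
tool_pos: [479.2, 259.6, 150.4]
tcp_rot: [-1.067, 1.57, -2.82]
contact_force: [-0.4, -0.4, -0.6]
grip_width: 55.3
35.25 [478.93050233 259.52890681 149.52924708] [-1.15505517  0.28454782 -0.21617592]
```

View pics/s24.png

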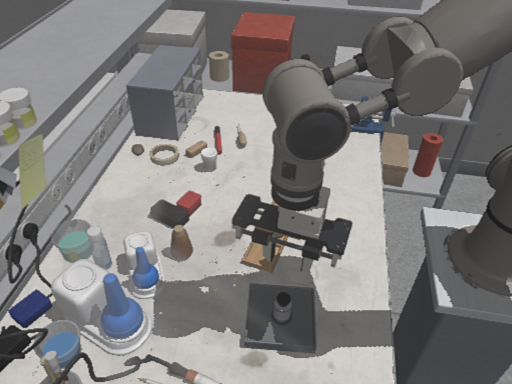

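View pics/t24.png

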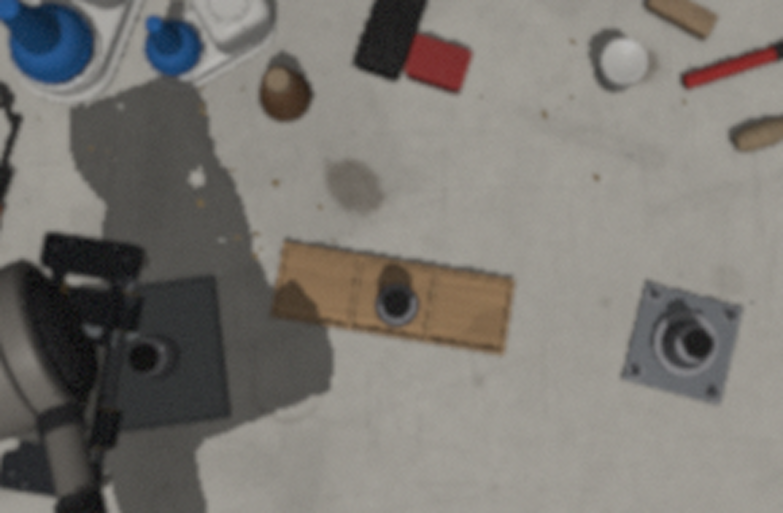

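View pics/w24.png

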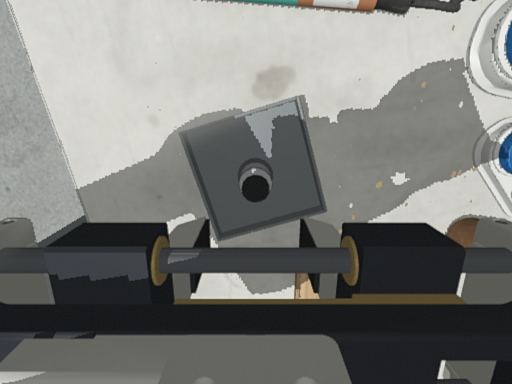

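```bash
python3 -c "
from plant import bot
print(bot.close_job())"
```

```text
the job is handed in; nothing more can be done
None
```

I pressed all three buffers left to right, sorted them as asked, and handed the job in at about 35 s of the 72 s allowed.

| Bay | Estimated press depth | Force felt | Verdict | Now |
|---|---|---|---|---|
| Left | 5.5–6 mm | about 3.5 N | weakest | standing in the scrap tray |
| Middle | about 6 mm | about 8 N | middling | still standing in its bay |
| Right | about 6 mm | about 14 N | firmest | upright in the socket |

- **Presses:** Each press was held for more than half a second. The middle and right buffers were each held twice, the second time about 0.4 mm deeper.
- **Firmest buffer:** The wrist force when I lifted it was about 2.5 N, which fits 0.25 kg. It went down inside the collar until the floor pushed back, at the same tool height at which I had gripped it in its bay.
- **Last pictures:** The firmest buffer is upright in the socket, the weakest upright in the scrap tray and the middling one untouched. The tin, cone and jar look unmoved, and the gripper is clear of everything.

**Checks that disagreed:**
- **Finger length:** The fingertips turned out to end about 31 mm short of the reported TCP, by both touch and camera, so I worked from the felt contact height instead.
- **Press force:** The forces read roughly 10% below the figures given. Judged from force alone, the depths would be about 5 mm for the left and middle buffers and 5.5 mm for the right, which for the left is only just within the millimetre. I took the depths from where contact was felt, which is good to about half a millimetre.

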